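Refit the washed hob knobs under the push-latch cover

TASK

The hob's knobs have been washed and lie on the drying mat. Press the sprung cover of the hob's control bay until its latch clicks, catch it with the fingers as it springs up and let it rise gently until it stands fully open; then push every knob from the mat fully down onto a spindle of its own with its pointer to the off mark, and close the cover gently until it latches and stays shut. Do not disturb the crockery or the other things standing about.

Things in the scene. Friction and masses are not known exactly. Their poses are not given: they have to be found in the camera images.
- hob: Gas hob of the stove, fixed. Origin: middle of its front edge, at table height; x away from the robot (yaw varies), y along the edge. Control bay along the front edge, 350 mm long inside: floor 30 mm above the table, front wall 64 mm high (4 to 10 mm behind the edge), rear wall 68, sides 82. Latch case, 15 x 25 mm and 32 mm high, inside at mid front. Pan supports behind reach 70 mm.
- cover (a joint): Dark steel cover of the bay, 124 mm (x) by 346 mm, 6 mm thick, upper face 82 mm above the table; hinged at its far long edge. Rad: 0 latched, about -0.055 pressed to its stop, 1.66 fully open. Pressing the front edge 7 mm down to the stop, then easing off, unlatches it; a spring (2 to 3 N at the front edge) throws it up unless held and keeps it open. Closing: the same push to the stop latches it.
- cover_press (a point): Where to press: on the cover's upper (outer) face, mid length, 16 mm from the front edge, 108 mm from the hinge axis; marked by a steel disc 22 mm across. Moves with the cover; its z axis is the outward normal, x points to the hinge. The front edge swings up and away from the robot; fully open, the outer face looks away from the robot and the front edge is 203 mm above the table.
- cover_hinge (a point): Middle of the cover's hinge axis, fixed to the hob, 79 mm above the table and 128 mm behind the hob's front edge. Axes as the hob's; the axis runs along y. The upper face of the cover is 3 mm off this axis.
- spindle1 (a point): Foot of spindle 1 (counted from -y to +y) on the bay floor: fixed upright brass shaft, 10 mm square, sides along the hob's x and y, 8 mm high plus a lead-in on top (7 mm square, 3.5 mm high); 66 mm behind the hob's front edge, 80 mm from its neighbour. Any knob fits any spindle. Axes as the hob's.
- mark1 (a point): Off mark of spindle 1: a black dot on the bay floor 26 mm from the spindle's axis towards the robot (-x of the hob).
- spindle2 (a point): Foot of spindle 2 (counted from -y to +y) on the bay floor: fixed upright brass shaft, 10 mm square, sides along the hob's x and y, 8 mm high plus a lead-in on top (7 mm square, 3.5 mm high); 66 mm behind the hob's front edge, 80 mm from its neighbour. Any knob fits any spindle. Axes as the hob's.
- mark2 (a point): Off mark of spindle 2: a black dot on the bay floor 26 mm from the spindle's axis towards the robot (-x of the hob).
- spindle3 (a point): Foot of spindle 3 (counted from -y to +y) on the bay floor: fixed upright brass shaft, 10 mm square, sides along the hob's x and y, 8 mm high plus a lead-in on top (7 mm square, 3.5 mm high); 66 mm behind the hob's front edge, 80 mm from its neighbour. Any knob fits any spindle. Axes as the hob's.
- mark3 (a point): Off mark of spindle 3: a black dot on the bay floor 26 mm from the spindle's axis towards the robot (-x of the hob).
- spindle4 (a point): Foot of spindle 4 (counted from -y to +y) on the bay floor: fixed upright brass shaft, 10 mm square, sides along the hob's x and y, 8 mm high plus a lead-in on top (7 mm square, 3.5 mm high); 66 mm behind the hob's front edge, 80 mm from its neighbour. Any knob fits any spindle. Axes as the hob's.
- mark4 (a point): Off mark of spindle 4: a black dot on the bay floor 26 mm from the spindle's axis towards the robot (-x of the hob).
- knob1: Black hob knob (may be absent), about 45 g: round skirt 40 mm across, 12 mm high; on it a bar grip 12 mm wide (y), 34 mm long (x from -20 to +14 mm), from 12 to 36 mm height. Origin: on the axis, at the underside. Pointer (white line): the bar's end at -x. Square bore below, 12 mm wide (sides along x, y), 12 mm deep. Starts upright on the mat; seated, its underside is on the bay floor.
- knob2: Black hob knob (may be absent), about 45 g: round skirt 40 mm across, 12 mm high; on it a bar grip 12 mm wide (y), 34 mm long (x from -20 to +14 mm), from 12 to 36 mm height. Origin: on the axis, at the underside. Pointer (white line): the bar's end at -x. Square bore below, 12 mm wide (sides along x, y), 12 mm deep. Starts upright on the mat; seated, its underside is on the bay floor.
- knob3: Black hob knob (may be absent), about 45 g: round skirt 40 mm across, 12 mm high; on it a bar grip 12 mm wide (y), 34 mm long (x from -20 to +14 mm), from 12 to 36 mm height. Origin: on the axis, at the underside. Pointer (white line): the bar's end at -x. Square bore below, 12 mm wide (sides along x, y), 12 mm deep. Starts upright on the mat; seated, its underside is on the bay floor.
- knob4: Black hob knob (may be absent), about 45 g: round skirt 40 mm across, 12 mm high; on it a bar grip 12 mm wide (y), 34 mm long (x from -20 to +14 mm), from 12 to 36 mm height. Origin: on the axis, at the underside. Pointer (white line): the bar's end at -x. Square bore below, 12 mm wide (sides along x, y), 12 mm deep. Starts upright on the mat; seated, its underside is on the bay floor.
- moka: Aluminium moka pot, 185 mm high, 96 mm across, on the enamel tray; origin under its middle. To be left alone.
- cups: Two stacked white espresso cups (one body), 82 mm high, 60 mm across; origin under the middle. To be left alone.
- shaker: Steel sugar shaker, 150 mm high, 64 mm across; origin under the middle. To be left alone.
- vase: Small green glass vase, 115 mm high, 64 mm across; origin under the middle. To be left alone.
- funnel: Aluminium coffee funnel of the moka pot, 58 mm high, 54 mm across, standing on the drying mat; origin under the middle. To be left alone.
- spoon: Wooden-handled steel spoon, 130 mm long, lying on the drying mat. To be left alone.
- mat: Pale grey ribbed drying mat, fixed, 180 mm (x, from -105 to +75 mm) by 300 mm (y), 3 mm thick, on which the knobs lie; left or right of the robot. Origin at table height.
- tray: Blue enamel tray, fixed, 200 mm (x, from -125 to +75 mm) by 340 mm (y), rim 16 mm high; on the other side. Origin at table height.

How it is judged:
By the outcome, as a careful person would: the job done as asked, in the order asked, and still so for the second after the job is handed in, with the robot touching nothing.
Of knob1, knob2, knob3, knob4 only 2 to 4 are there at a start; the rules pass over those that are not, and their reading is None.
At some moment in a run one of knob1, knob2, knob3, knob4 may be knocked a few centimetres aside while the robot is not near it.
Once in a run the grip may slacken for a moment while it holds something.
It also fails if it takes over 210 s, if anything falls off the work surface, if the arm or the gripper's body presses on something with over 40 N, if the wrist force passes 120 N, or if a joint passes its speed limit or range.

ROBOT

A 7-joint arm with a two-finger parallel gripper is mounted at the origin on the work surface. World frame = base frame: x ahead of the robot, y to its left, z up, the work surface at z = 0. Lengths are in m, angles in rad, forces in N, time in s.
With the tool pointing down it reaches from about 0.4 to 0.85 m from the base axis. Payload 10.4 kg.
Tool frame: the origin (TCP) lies at the very end of the fingers, on their centre line; the grasp point (between the pads) lies 19 mm behind it; z points along the fingers, y is the direction in which the jaws open and shut (so a half turn about z gives the same grasp; the last joint's range is limited). The gripper opens to 87 mm and grips with 3 to 60 N. Pads are 19 mm wide; open, the fingers measure 117 mm over their backs; the gripper's body (75 mm by 190 mm) begins 51 mm behind the grasp point.
Start: joints at [-0.023, 0.332, -0.065, 1.46, 0.022, 1.35, -0.088], TCP at [0.625, 0, 0.223] pointing down, gripper open.
Joint ranges: [-2.6, 2.6], [-0.5, 2.12], [-1.47, 1.34], [0.16, 2.42], [-1.27, 4.41], [0.06, 2.06], [-2.6, 2.6]. Speed limits (rad/s): [2.22, 2.22, 2.79, 2.79, 3.14, 3.14, 3.14].

INTERFACE

Orientations are given as a unit quaternion [x, y, z, w].
In Python, from bench import r, eyes, job gives the robot as it stands. The module is installed in compiled form; this text tells all that it offers.
- The arm moves only by the tool play_rows, never from a script. Its argument "motion" is a list of rows, each a list of 7 numbers: the shift along the tool's x, y, z as a fraction of full scale, then the turn, a rotation vector about the tool's x, y, z as a fraction of full scale, then the opening in per cent of the stroke, from 0 (shut) to 100 (fully open). A call has 1 to 5 rows; each row is the pose to reach, as a shift and turn from the pose commanded when the call began, along the tool's axes at that moment; what a row does not reach only later rows make up. Full scale, the value 1, is 0.2 m for a shift and 90 degrees for a turn. A row lasts 1/8 s, in which the tool goes at most 62.5 mm and 10.7 degrees, less where a joint would pass 70% of its speed; a pose out of reach is approached as far as the arm can. A call with a number of a shift or a turn outside -1 to 1 is refused whole. A call with a gripper value outside its range is refused whole. The fingers move at their own pace and stop on an object; "squeeze" is the grip in N (left out, the last holds). Time passes only in rows, so rows that repeat a pose let the fingers close. It gives the time, the measured TCP pose, the force and the opening at its end, in the units of the state.
- r.read_state(): the state, without advancing time (a new reading comes with each control period).
- eyes.camera(name): name is "scene" or "side" or "wrist"; returns a dict with "image" (420x560x3 uint8, red, green, blue), "mtx" (3x3 intrinsics, pixels), "dist" ([k1, k2, p1, p2, k3] as OpenCV has them; the pictures are not rectified), "R" (3x3) and "t" (3): a world point X has camera coordinates R X + t. Camera axes: x right, y down, z forward; pixel columns grow to the right and rows downward; lengths in m; the calibration is good to about 2 mm. A picture is of the moment at which its call begins. There is no depth.
- job.close_job(): hands the job in, once; it reports no verdict.
Trained networks look in a picture, given as the dict that the camera call returned (one of the last four; its "shot" number tells which), for a name from the list of things; names that differ only in an ending like _2 or _b are one class to them, and where a whole thing is asked for, a point or a joint stands for the part that bears it (a point fixed in the world has none). Each returns a list of dicts, best first, with "p" (0 to 1); they miss things now and then, are a little off and sometimes report something else, mostly with a low value. They report only what shows in the picture. A call takes as long as a camera call.
- eyes.regions_of(picture, label): "region" (420x560 bool, what is visible of it) and "xy" ([column, row] in pixels, amid what is visible of it).
- eyes.landmark_of(picture, label): "xy" ([column, row] in pixels: a listed point, or the origin of a listed thing).
The state is a dict: "time": time; "joint_positions": joint angles; "joint_vel": joint speeds; "joint_torque": joint torques, N m; "ee_pos": TCP position; "eef_rot": TCP orientation; "ft_force": force on the tool from outside, world axes, zero at the start; "torque": the same for the moment, N m; "width": finger opening in m.
Only numpy, scipy, OpenCV 4.12 (cv2) and the standard library are available. Lean on these libraries where they do the work, as an engineer would, in place of code of your own. Each camera call takes 0.05 s, during which the arm holds its last target. There are 200 camera calls.

## Working session

There is one attempt and no reset: what is moved stays moved. The work goes in short steps, Python scripts to look and compute and a tool call to move; the robot and the scene stay as the last step left them, time stands still between calls to the robot, and variables do not carry over. Pictures are saved under pics/ and viewed, about 12 in all and at most 16, crops included, and the job is handed in when it is done.

Besides the shell and the picture viewer there is one more tool, called by a JSON object that holds its "method" and its "body". play_rows: Moves the arm, as the interface text tells. Shift numbers are shares of 0.2 m and turn numbers shares of 90 degrees, none past 1 either way. Its arguments: {"type":"object","properties":{"motion":{"type":"array","items":{"type":"array","items":{"type":"number"}}},"squeeze":{"type":"number"}},"required":["motion"]}

```bash
mkdir -p pics
cat > h.py <<'E'
import numpy as np, cv2
from bench import r, eyes, job
from scipy.spatial.transform import Rotation as Ro
from scipy.optimize import least_squares
def ray(p,xy):
    u=cv2.undistortPoints(np.array([[xy]],float),np.array(p['mtx']),np.array(p['dist']))[0,0]
    R=np.array(p['R']);t=np.array(p['t'])
    d=R.T@np.array([u[0],u[1],1]); return -R.T@t,d/np.linalg.norm(d)
def onz(p,xy,z):
    c,d=ray(p,xy); return c+d*(z-c[2])/d[2]
def tri(obs):
    A=np.zeros((3,3));b=np.zeros(3);L=[]
    for p,xy in obs:
        c,d=ray(p,xy);M=np.eye(3)-np.outer(d,d);A+=M;b+=M@c;L.append((c,d))
    X=np.linalg.solve(A,b)
    return X,max(np.linalg.norm((np.eye(3)-np.outer(d,d))@(X-c)) for c,d in L)
def proj(p,X):
    return cv2.projectPoints(np.array(X,float).reshape(-1,3),cv2.Rodrigues(np.array(p['R']))[0],np.array(p['t'],float),np.array(p['mtx']),np.array(p['dist']))[0][:,0]
def save(p,n,img=None): cv2.imwrite('pics/'+n,cv2.cvtColor(p['image'] if img is None else img,cv2.COLOR_RGB2BGR))
def st():
    s=r.read_state();return s,np.array(s['ee_pos']),Ro.from_quat(s['eef_rot'])
def go(X,Rt):
    "shift/turn fractions from present pose to world pose"
    s,p,R=st(); return np.round(R.inv().apply(np.array(X)-p)/.2,4),np.round((R.inv()*Rt).as_rotvec()/(np.pi/2),4)
E
python3 - <<'E'
from h import *
np.set_printoptions(precision=4,suppress=True)
ps={n:eyes.camera(n) for n in('scene','side','wrist')}
for n in ps: save(ps[n],n+'0.png')
for n,p in ps.items():
    print(n,'cam',-np.array(p['R']).T@np.array(p['t']))
    for l in['hob','cover_press','cover_hinge','mat','spindle1','knob1','funnel','spoon','moka','cups','shaker','vase']:
        o=eyes.landmark_of(p,l); print(l,[(np.round(q['xy'],1).tolist(),round(q['p'],2)) for q in o[:5]])
print(r.read_state())
E
```

```text
scene cam [0.8884 0.7008 1.1585]
hob [([266.4, 243.5], 0.72)]
cover_press [([258.1, 231.5], 0.69)]
cover_hinge [([225.6, 242.9], 0.85)]
mat [([350.8, 291.3], 0.86), ([329.9, 286.0], 0.4)]
spindle1 [([266.3, 280.0], 0.76)]
knob1 [([340.9, 304.7], 0.64), ([327.6, 280.7], 0.5), ([351.8, 270.8], 0.42)]
funnel [([369.9, 327.4], 0.83), ([227.2, 244.2], 0.18)]
spoon [([266.9, 275.2], 0.73), ([367.1, 266.8], 0.67)]
moka [([259.3, 136.4], 0.61)]
cups []
shaker [([276.3, 159.7], 0.71)]
vase [([279.0, 184.8], 0.64)]
side cam [0.4603 0.9671 0.9308]
hob [([255.9, 224.5], 0.7), ([250.5, 189.0], 0.26)]
cover_press [([248.5, 202.3], 0.96), ([306.4, 153.9], 0.57)]
cover_hinge [([206.9, 198.9], 0.61), ([336.5, 158.5], 0.58)]
mat [([309.1, 309.5], 0.6)]
spindle1 [([300.6, 150.3], 0.27)]
knob1 [([329.4, 289.4], 0.83), ([296.2, 295.2], 0.78), ([289.7, 326.3], 0.56)]
funnel [([204.5, 197.9], 0.7), ([303.1, 358.8], 0.62)]
spoon [([352.2, 303.1], 0.66), ([321.0, 176.7], 0.58), ([336.4, 156.0], 0.52)]
moka [([332.6, 136.0], 0.73)]
cups [([298.7, 151.4], 0.78)]
shaker [([336.2, 160.1], 0.68)]
vase [([316.7, 178.4], 0.77), ([349.8, 301.5], 0.68), ([248.8, 205.7], 0.42)]
wrist cam [0.6253 0.0692 0.3841]
hob [([211.2, 161.3], 0.64)]
cover_press [([218.7, 169.7], 0.76)]
cover_hinge [([338.8, 173.3], 0.75)]
mat []
spindle1 [([210.3, 158.1], 0.69)]
knob1 []
funnel []
spoon []
moka []
cups []
shaker []
vase []
{'time': 1.95, 'joint_positions': array([-0.0226,  0.3322, -0.0647,  1.4601,  0.0216,  1.3499, -0.0885]), 'joint_vel': array([ 0.0019,  0.0009, -0.0001, -0.0015, -0.0008, -0.0016,  0.0005]), 'joint_torque': array([ -0.0003, -62.3041,   0.0242, -39.0117,  -0.0612,   0.0316,
         0.    ]), 'ee_pos': array([0.625 , 0.    , 0.2226]), 'eef_rot': array([0.7071, 0.7071, 0.    , 0.    ]), 'ft_force': array([-0.0584,  0.6835, -0.576 ]), 'torque': array([-0.0059,  0.0153,  0.0223]), 'width': 0.08725742914698369}
```

View pictures.

View pics/scene0.png

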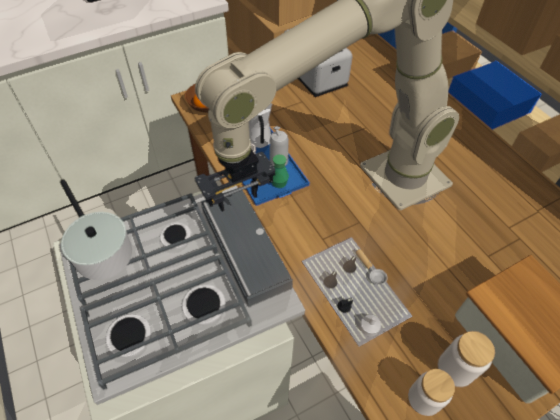

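View pics/side0.png

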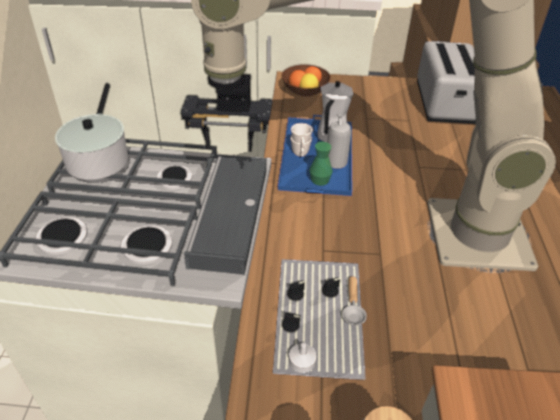

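View pics/wrist0.png

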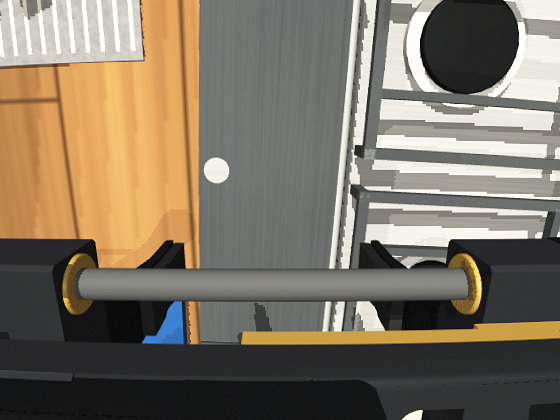

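Run:
```python
from h import *
np.set_printoptions(precision=4,suppress=True)
ps={n:eyes.camera(n) for n in('scene','side','wrist')}
X,e=tri([(ps['scene'],(258.1,231.5)),(ps['side'],(248.5,202.3)),(ps['wrist'],(218.7,169.7))]);print('press',X,e)
for n,xy in(('scene',(260.,231.5)),('side',(249.5,202.5)),('wrist',(216.5,170))): print(n,onz(ps[n],xy,.082))
for n,p in ps.items():
    o=eyes.regions_of(p,'cover_press')
    if not o: print(n,'none');continue
    m=o[0]['region'].astype(np.uint8);print(n,o[0]['p'],m.sum())
    c=max(cv2.findContours(m,cv2.RETR_EXTERNAL,cv2.CHAIN_APPROX_NONE)[0],key=cv2.contourArea)[:,0]
    W=np.array([onz(p,q,.082)[:2] for q in c]).astype(np.float32)
    rc=cv2.minAreaRect(W*1000);print(rc)
p=ps['wrist'];g=cv2.cvtColor(p['image'],cv2.COLOR_RGB2GRAY)
print('R',np.array(p['R']))
for row in range(5,235,25): # left edge, step of gray in 170..230
    l=cv2.GaussianBlur(p['image'][:,:,0],(3,3),0)[row].astype(float); d=np.diff(l); k=170+np.argmin(d[170:230]); print(row,k,onz(p,(k+.5,row),.082)[:2],onz(p,(k+.5,row),0.)[:2])
kn={}
for l in('knob1','funnel','spoon'):
    for n in('scene','side'):
        for o in eyes.landmark_of(ps[n],l)[:4]: print(l,n,np.round(o['xy'],1),round(o['p'],2),onz(ps[n],o['xy'],.003)[:2])
```

```text
press [0.5789 0.0272 0.0845] 0.000604626783204365
scene [0.5727 0.028  0.082 ]
side [0.5767 0.0251 0.082 ]
wrist [0.5772 0.0266 0.082 ]
scene 0.92 4208
((623.3666381835938, 27.700607299804688), (341.5398864746094, 129.5157470703125), 86.83292388916016)
side 0.79 5329
((624.894775390625, 23.7445068359375), (355.1754150390625, 134.0562744140625), 87.44302368164062)
wrist 0.74 44232
((625.498779296875, 48.7518310546875), (234.06663513183594, 129.7364501953125), 87.56037902832031)
R [[ 1.      0.0001 -0.0008]
 [ 0.0003 -0.9679  0.2512]
 [-0.0007 -0.2512 -0.9679]]
5 198 [0.5671 0.159 ] [0.5513 0.1834]
30 198 [0.5664 0.1402] [0.5505 0.1595]
55 198 [0.5657 0.1211] [0.5495 0.1351]
80 197 [0.5641 0.1015] [0.5474 0.1103]
105 197 [0.5632 0.0815] [0.5463 0.0848]
130 197 [0.5622 0.0609] [0.5451 0.0586]
155 198 [0.5621 0.0397] [0.5449 0.0317]
180 197 [0.5601 0.0178] [0.5424 0.0039]
205 198 [ 0.5598 -0.0048] [ 0.5421 -0.0249]
230 198 [ 0.5586 -0.0283] [ 0.5405 -0.0547]
knob1 scene [328.1 279.6] 0.73 [0.4521 0.2227]
knob1 scene [350.9 269.6] 0.59 [0.3749 0.2263]
knob1 scene [341.6 303.1] 0.45 [0.4584 0.3039]
knob1 side [298.3 294.6] 0.85 [0.4472 0.2323]
knob1 side [330.1 288.9] 0.7 [0.3767 0.2103]
knob1 side [287.8 323.1] 0.52 [0.4663 0.31  ]
knob1 side [301.6 150.7] 0.24 [ 0.4585 -0.3053]
funnel scene [367.7 329. ] 0.55 [0.4379 0.4022]
funnel side [301.1 361.3] 0.78 [0.435  0.3992]
spoon scene [370.4 265. ] 0.76 [0.3148 0.2408]
spoon side [349.9 304.1] 0.66 [0.3336 0.2493]
```

{"method": "play_rows", "body": {"motion": [[0.1325,-0.2375,0.2,0,0,-0.1,0],[0.1325,-0.2375,0.3,0,0,-0.2,0],[0.1325,-0.2375,0.3,0,0,-0.3,0],[0.1325,-0.2375,0.3,0,0,-0.4,0],[0.1325,-0.2375,0.3,0,0,-0.5,0]], "squeeze": 30}}

```text
time: 3.18
ee_pos: [0.5775, 0.0266, 0.1626]
eef_rot: [0.38, 0.925, 0.0, 0.0]
ft_force: [-0.8, 1.0, -0.8]
width: 0.045
```

{"method": "play_rows", "body": {"motion": [[0,0,0.1,0,0,-0.1,0],[0,0,0.2,0,0,-0.2,0],[0,0,0.2,0,0,-0.3,0],[0,0,0.2,0,0,-0.4,0],[0,0,0.2,0,0,-0.471,0]]}}

```text
time: 3.8
ee_pos: [0.5776, 0.0265, 0.1226]
eef_rot: [0.021, 1.0, 0.0, 0.0]
ft_force: [0.2, 0.2, -0.2]
width: 0.0018
```

Run:
```python
from h import *
np.set_printoptions(precision=4,suppress=True)
s,p,R=st();print(p,R.as_matrix(),s['width'],s['joint_positions'],s['ft_force'])
w=eyes.camera('wrist');save(w,'w1.png')
for l in('cover_press','cover_hinge'):
    for o in eyes.landmark_of(w,l)[:2]: print(l,o['xy'],o['p'],onz(w,o['xy'],.082))
print(proj(w,[[p[0],p[1],p[2]],[p[0],p[1],.082],[.5775,.0265,.082]]))
```

```text
[0.5776 0.0265 0.1226] [[-0.9991  0.0413  0.0001]
 [ 0.0413  0.9991  0.0001]
 [-0.0001  0.0001 -1.    ]] 0.0017540612917624843 [ 0.1113  0.3215 -0.2818  1.6997  0.0971  1.1339  1.3316] [ 0.1918  0.1514 -0.227 ]
cover_press [271.0, 234.2] 0.68 [0.5774 0.027  0.082 ]
[[269.8787 260.3516]
 [270.1609 234.4668]
 [270.2076 234.3557]]
```

View pics/w1.png

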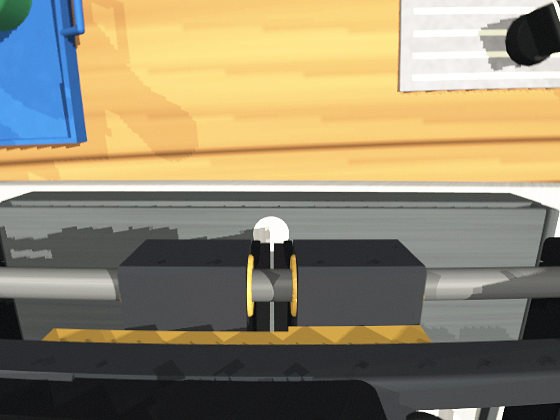

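{"method": "play_rows", "body": {"motion": [[0,0,0.1,0,0,0,0],[0,0,0.18,0,0,0,0],[0,0,0.2,0,0,0,0],[0,0,0.21,0,0,0,0],[0,0,0.22,0,0,0,0]]}}

```text
time: 4.58
ee_pos: [0.5778, 0.0266, 0.0791]
eef_rot: [0.023, 1.0, 0.0, 0.0]
ft_force: [-2.3, 0.3, 2.7]
width: 0.0005
```

{"method": "play_rows", "body": {"motion": [[0,0,0.004,0,0,0,0],[0,0,0.008,0,0,0,0],[0,0,0.012,0,0,0,0],[0,0,0.014,0,0,0,0],[0,0,0.014,0,0,0,0]]}}

```text
time: 5.2
ee_pos: [0.5778, 0.0266, 0.0763]
eef_rot: [0.023, 1.0, 0.0, 0.0]
ft_force: [-2.3, -0.1, 6.6]
width: 0.0004
```

{"method": "play_rows", "body": {"motion": [[0,0,0.003,0,0,0,0],[0,0,0.006,0,0,0,0],[0,0,0.009,0,0,0,0],[0,0,0.012,0,0,0,0],[0,0,0.012,0,0,0,0]]}}

```text
time: 5.82
ee_pos: [0.5779, 0.0266, 0.0754]
eef_rot: [0.023, 1.0, -0.0, 0.001]
ft_force: [-10.0, -1.4, 21.0]
width: 0.0005
```

```bash
cat > arc.py <<'E'
import numpy as np
def path(th,lift=0.0):
    out=[]
    for t in th:
        R=np.interp(t,[0,.5],[117.5,106]);c,s=np.cos(t),np.sin(t)
        x=-R*c+3*s; z=79+R*s+3*c
        if c<0: x=max(x,-124*c+3*s)
        out.append((x+9.5,z))
    return np.array(out)  # TCP rel hinge, mm
E
python3 - <<'E'
from arc import *
th=np.r_[np.linspace(-.055,.1,6),np.linspace(.1,1.70,41)[1:]]
P=path(th);P[0]=(-108,73.4)
for k in range(0,45,5):
    d=P[k+1:k+6]-P[k]
    print([[float(np.round(-a/200,3)),0,float(np.round(-b/200,3)),0,0,0,0] for a,b in d])
E
```

```text
[[0.0, 0, -0.029, 0, 0, 0, 0], [-0.001, 0, -0.047, 0, 0, 0, 0], [-0.005, 0, -0.065, 0, 0, 0, 0], [-0.01, 0, -0.083, 0, 0, 0, 0], [-0.016, 0, -0.1, 0, 0, 0, 0]]
[[-0.008, 0, -0.022, 0, 0, 0, 0], [-0.017, 0, -0.044, 0, 0, 0, 0], [-0.026, 0, -0.065, 0, 0, 0, 0], [-0.037, 0, -0.085, 0, 0, 0, 0], [-0.048, 0, -0.105, 0, 0, 0, 0]]
[[-0.012, 0, -0.019, 0, 0, 0, 0], [-0.024, 0, -0.038, 0, 0, 0, 0], [-0.038, 0, -0.056, 0, 0, 0, 0], [-0.051, 0, -0.073, 0, 0, 0, 0], [-0.066, 0, -0.09, 0, 0, 0, 0]]
[[-0.011, 0, -0.018, 0, 0, 0, 0], [-0.023, 0, -0.036, 0, 0, 0, 0], [-0.035, 0, -0.053, 0, 0, 0, 0], [-0.048, 0, -0.07, 0, 0, 0, 0], [-0.062, 0, -0.086, 0, 0, 0, 0]]
[[-0.014, 0, -0.016, 0, 0, 0, 0], [-0.029, 0, -0.03, 0, 0, 0, 0], [-0.045, 0, -0.045, 0, 0, 0, 0], [-0.061, 0, -0.059, 0, 0, 0, 0], [-0.078, 0, -0.072, 0, 0, 0, 0]]
[[-0.017, 0, -0.012, 0, 0, 0, 0], [-0.035, 0, -0.024, 0, 0, 0, 0], [-0.053, 0, -0.035, 0, 0, 0, 0], [-0.072, 0, -0.045, 0, 0, 0, 0], [-0.091, 0, -0.055, 0, 0, 0, 0]]
[[-0.019, 0, -0.009, 0, 0, 0, 0], [-0.039, 0, -0.017, 0, 0, 0, 0], [-0.059, 0, -0.024, 0, 0, 0, 0], [-0.079, 0, -0.03, 0, 0, 0, 0], [-0.1, 0, -0.036, 0, 0, 0, 0]]
[[-0.021, 0, -0.005, 0, 0, 0, 0], [-0.042, 0, -0.009, 0, 0, 0, 0], [-0.063, 0, -0.012, 0, 0, 0, 0], [-0.084, 0, -0.014, 0, 0, 0, 0], [-0.105, 0, -0.015, 0, 0, 0, 0]]
[[-0.021, 0, -0.0, 0, 0, 0, 0], [-0.043, 0, -0.0, 0, 0, 0, 0], [-0.068, 0, 0.001, 0, 0, 0, 0], [-0.093, 0, 0.003, 0, 0, 0, 0], [-0.117, 0, 0.006, 0, 0, 0, 0]]
```

{"method": "play_rows", "body": {"motion": [[0,0,-0.02,0,0,0,0],[-0.001,0,-0.04,0,0,0,0],[-0.005,0,-0.06,0,0,0,0],[-0.01,0,-0.08,0,0,0,0],[-0.016,0,-0.1,0,0,0,0]]}}

```text
time: 6.45
ee_pos: [0.5808, 0.0263, 0.0935]
eef_rot: [0.023, 1.0, 0.0, 0.0]
ft_force: [-1.0, 0.4, 1.2]
width: 0.0006
```

{"method": "play_rows", "body": {"motion": [[-0.008,0,-0.022,0,0,0,0],[-0.017,0,-0.044,0,0,0,0],[-0.026,0,-0.065,0,0,0,0],[-0.037,0,-0.085,0,0,0,0],[-0.048,0,-0.105,0,0,0,0]]}}

```text
time: 7.08
ee_pos: [0.5906, 0.0259, 0.1147]
eef_rot: [0.023, 1.0, 0.0, 0.0]
ft_force: [-0.6, 1.1, 1.7]
width: 0.0004
```

Run:
```python
from h import *
w=eyes.camera('wrist');a=eyes.camera('side')['image'][130:290,180:300]
save(None,'m1.png',np.hstack([cv2.resize(w['image'],(400,300)),cv2.resize(a,(225,300))]))
```

```text
(no output)
```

View pics/m1.png

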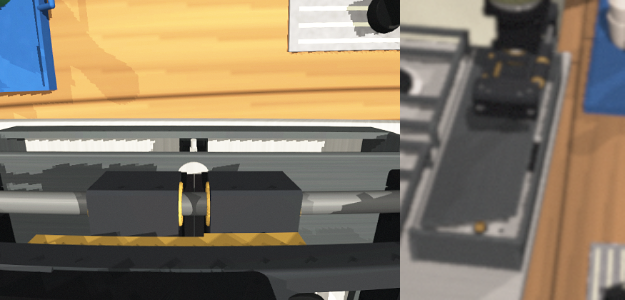

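The cover is unlatched and held at about 0.3 rad under the fingers, with the disc just in front of them at (193,170) in the left picture and the bay open below. I'll continue along the arc.

{"method": "play_rows", "body": {"motion": [[-0.012,0,-0.019,0,0,0,0],[-0.024,0,-0.038,0,0,0,0],[-0.038,0,-0.056,0,0,0,0],[-0.051,0,-0.073,0,0,0,0],[-0.066,0,-0.09,0,0,0,0]]}}

```text
time: 7.8
ee_pos: [0.6037, 0.0253, 0.1326]
eef_rot: [0.023, 1.0, 0.0, 0.0]
ft_force: [-0.7, 0.4, 2.1]
width: 0.0006
```

{"method": "play_rows", "body": {"motion": [[-0.011,0,-0.018,0,0,0,0],[-0.023,0,-0.036,0,0,0,0],[-0.035,0,-0.053,0,0,0,0],[-0.048,0,-0.07,0,0,0,0],[-0.062,0,-0.086,0,0,0,0]]}}

```text
time: 8.43
ee_pos: [0.6161, 0.0248, 0.1498]
eef_rot: [0.023, 1.0, 0.0, 0.0]
ft_force: [0.5, -0.1, 2.0]
width: 0.0008
```

{"method": "play_rows", "body": {"motion": [[-0.014,0,-0.016,0,0,0,0],[-0.029,0,-0.03,0,0,0,0],[-0.045,0,-0.045,0,0,0,0],[-0.061,0,-0.059,0,0,0,0],[-0.078,0,-0.072,0,0,0,0]]}}

```text
time: 9.05
ee_pos: [0.6317, 0.024, 0.1641]
eef_rot: [0.023, 1.0, 0.0, 0.0]
ft_force: [0.6, -0.5, 0.5]
width: 0.0002
```

{"method": "play_rows", "body": {"motion": [[-0.017,0,-0.012,0,0,0,0],[-0.035,0,-0.024,0,0,0,0],[-0.053,0,-0.035,0,0,0,0],[-0.072,0,-0.045,0,0,0,0],[-0.091,0,-0.055,0,0,0,0]]}}

```text
time: 9.68
ee_pos: [0.6499, 0.0232, 0.1751]
eef_rot: [0.023, 1.0, -0.0, 0.0]
ft_force: [1.5, -0.9, 1.4]
width: 0.0006
```

{"method": "play_rows", "body": {"motion": [[-0.019,0,-0.009,0,0,0,0],[-0.039,0,-0.017,0,0,0,0],[-0.059,0,-0.024,0,0,0,0],[-0.079,0,-0.03,0,0,0,0],[-0.1,0,-0.036,0,0,0,0]]}}

```text
time: 10.3
ee_pos: [0.6699, 0.0223, 0.1822]
eef_rot: [0.023, 1.0, -0.0, 0.0]
ft_force: [1.7, 0.2, -0.1]
width: 0.0004
```

{"method": "play_rows", "body": {"motion": [[-0.021,0,-0.005,0,0,0,0],[-0.042,0,-0.009,0,0,0,0],[-0.063,0,-0.012,0,0,0,0],[-0.084,0,-0.014,0,0,0,0],[-0.105,0,-0.015,0,0,0,0]]}}

```text
time: 10.92
ee_pos: [0.6909, 0.0212, 0.1852]
eef_rot: [0.023, 1.0, -0.0, 0.0]
ft_force: [2.1, -0.7, 0.2]
width: 0.0001
```

{"method": "play_rows", "body": {"motion": [[-0.021,0,0,0,0,0,0],[-0.042,0,0,0,0,0,0],[-0.064,0,0,0,0,0,0],[-0.086,0,0,0,0,0,0],[-0.108,0,0,0,0,0,0]]}}

```text
time: 11.55
ee_pos: [0.7122, 0.0207, 0.185]
eef_rot: [0.023, 1.0, 0.0, -0.0]
ft_force: [-0.6, -0.1, 0.3]
width: 0.0005
```

Run:
```python
from h import *
w=eyes.camera('wrist');a=eyes.camera('side')['image'][100:260,180:300]
save(None,'m2.png',np.hstack([cv2.resize(w['image'],(400,300)),cv2.resize(a,(225,300))]))
s,p,R=st();print(p,s['ft_force'])
```

```text
[0.71226795 0.020729   0.18490813] [ 0.97396469 -0.53415719 -0.14288717]
```

View pics/m2.png

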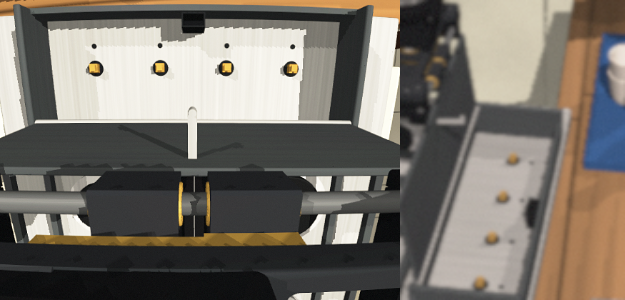

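{"method": "play_rows", "body": {"motion": [[-0.05,0,0,0,0,0,0],[-0.08,0,0,0,0,0,0],[-0.08,0,-0.2,0,0,0,0],[-0.08,0,-0.4,0,0,0,0],[-0.08,0,-0.6,0,0,0,0]]}}

```text
time: 12.28
ee_pos: [0.7283, 0.0196, 0.3065]
eef_rot: [0.023, 1.0, 0.0, 0.0]
ft_force: [0.5, 1.0, -0.2]
width: 0.0002
```

Run:
```python
from h import *
np.set_printoptions(precision=4,suppress=True)
w=eyes.camera('wrist');save(w,'w3.png');s,p,R=st();print(p)
for l in('spindle1','mark1','cover_hinge','cover_press'):
    for o in eyes.landmark_of(w,l)[:5]: print(l,np.round(o['xy'],1),round(o['p'],2),onz(w,o['xy'],.03 if l[0] in'sm' else .079))
```

```text
[0.7294 0.0198 0.3129]
spindle1 [167.4  90.6] 0.92 [ 0.6195 -0.1003  0.03  ]
spindle1 [233.9  87.3] 0.79 [ 0.62   -0.0197  0.03  ]
spindle1 [370.4  87.1] 0.79 [0.6266 0.1444 0.03  ]
mark1 [371.7  67.7] 0.88 [0.6044 0.1457 0.03  ]
mark1 [304.9  63.8] 0.84 [0.5971 0.0661 0.03  ]
mark1 [168.9  66.5] 0.61 [ 0.592  -0.0956  0.03  ]
mark1 [240.1  68.3] 0.59 [ 0.5987 -0.0109  0.03  ]
cover_hinge [271.1 140.6] 0.61 [0.6825 0.0222 0.079 ]
cover_press [268.2 167. ] 0.69 [0.7115 0.0176 0.079 ]
```

View pics/w3.png

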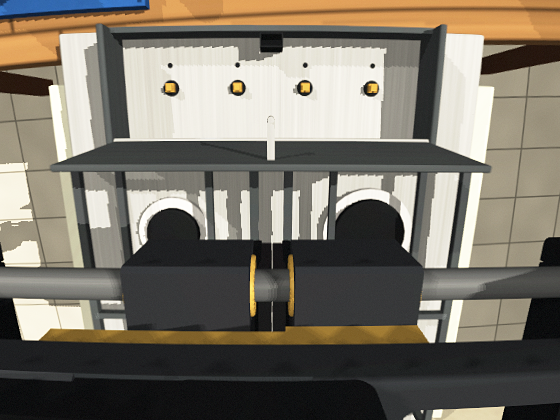

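Run:
```python
from h import *
np.set_printoptions(precision=4,suppress=True)
w=eyes.camera('wrist');im=w['image'];s,p,R=st();print(p)
g=cv2.cvtColor(im,cv2.COLOR_RGB2GRAY);hsv=cv2.cvtColor(im,cv2.COLOR_RGB2HSV)
D=[];B=[]
for x,y in((170,66),(237,65),(305,66),(371,66)):
    a=255.-g[y-6:y+7,x-6:x+7];a=np.clip(a-a.max()*.5,0,None);yy,xx=np.mgrid[y-6:y+7,x-6:x+7]
    D.append(onz(w,((a*xx).sum()/a.sum(),(a*yy).sum()/a.sum()),.03)[:2])
for x,y in((171,88),(238,88),(305,88),(372,88)):
    h=hsv[y-10:y+11,x-10:x+11];m=(h[...,1]>120)&(h[...,2]>90);yy,xx=np.nonzero(m)
    B.append(onz(w,(xx.mean()+x-10,yy.mean()+y-10),.0385)[:2])
D=np.array(D);B=np.array(B);print(D,B,np.diff(D,axis=0),np.diff(B,axis=0))
v=D[3]-D[0];yaw=-np.arctan2(v[0],v[1]);v2=B[3]-B[0];print('yaw',yaw,-np.arctan2(v2[0],v2[1]),np.linalg.norm(v),np.linalg.norm(v2))
print('from dots',D+.026*np.array([np.cos(yaw),np.sin(yaw)]))
```

```text
[0.7279 0.0197 0.3037]
[[ 0.5905 -0.0942]
 [ 0.5939 -0.0136]
 [ 0.5986  0.0657]
 [ 0.6019  0.146 ]] [[ 0.617  -0.0941]
 [ 0.6205 -0.0151]
 [ 0.6245  0.0644]
 [ 0.6282  0.1439]] [[0.0035 0.0806]
 [0.0046 0.0793]
 [0.0034 0.0803]] [[0.0035 0.079 ]
 [0.004  0.0795]
 [0.0037 0.0795]]
yaw -0.04766976220758101 -0.047210321846711985 0.24051500676686133 0.23835006496227668
from dots [[ 0.6164 -0.0954]
 [ 0.6199 -0.0148]
 [ 0.6245  0.0645]
 [ 0.6279  0.1448]]
```

{"method": "play_rows", "body": {"motion": [[0.25,0.25,0,0,0,0,100],[0.5,0.5,0,0,0,0,100],[0.75,0.75,0,0,0,0,100],[1,1,0,0,0,0,100],[1,1,0,0,0,0,100]]}}

```text
time: 13.2
ee_pos: [0.5345, 0.2314, 0.3044]
eef_rot: [0.021, 1.0, 0.0, -0.001]
ft_force: [1.4, 0.4, 0.1]
width: 0.0427
```

{"method": "play_rows", "body": {"motion": [[0.15,0.15,0,0,0,0,100],[0.25,0.28,0,0,0,0,100],[0.25,0.28,0,0,0,0,100]]}}

```text
time: 13.58
ee_pos: [0.4878, 0.2891, 0.3043]
eef_rot: [0.02, 1.0, -0.0, -0.001]
ft_force: [0.1, -0.5, 0.6]
width: 0.0729
```

Run:
```python
from h import *
np.set_printoptions(precision=4,suppress=True)
w=eyes.camera('wrist');save(w,'w4.png');s,p,R=st();print(p,s['joint_positions'])
for l in('knob1','funnel','spoon'):
    for o in eyes.landmark_of(w,l)[:4]: print(l,np.round(o['xy'],1),round(o['p'],2),onz(w,o['xy'],.003)[:2])
for o in eyes.regions_of(w,'knob1')[:4]: print(np.round(o['xy'],1),round(o['p'],2),onz(w,o['xy'],.03)[:2])
```

```text
[0.4892 0.2873 0.3042] [-0.2553  0.2031 -0.4189  1.4658  0.0822  1.4915  0.8542]
knob1 [211.2  88.1] 0.86 [0.3766 0.2179]
knob1 [167.9 263.9] 0.74 [0.6134 0.1357]
knob1 [230.7 152.6] 0.68 [0.4591 0.2373]
knob1 [290.1 150.4] 0.65 [0.4594 0.3157]
funnel [354.6 130.4] 0.86 [0.4367 0.4005]
spoon [231.5  44.6] 0.78 [0.3259 0.2469]
[291.3 154.5] 0.84 [0.4623 0.3157]
[209.1  87.9] 0.61 [0.3788 0.2197]
[226.8 150.2] 0.6 [0.4537 0.2359]
```

View pics/w4.png

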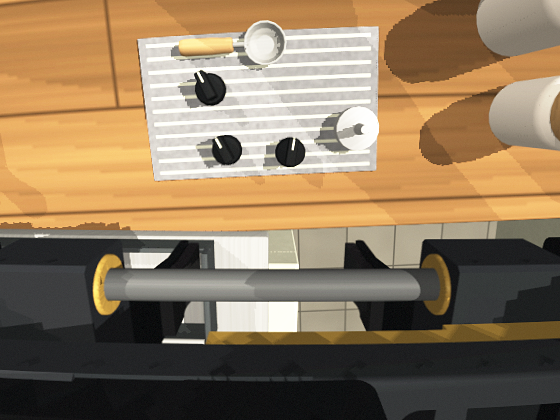

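{"method": "play_rows", "body": {"motion": [[-0.14,-0.04,0.25,0,0,0,100],[-0.28,-0.075,0.5,0,0,0,60],[-0.28,-0.075,0.75,0,0,0,60],[-0.28,-0.075,0.87,0,0,0,60],[-0.28,-0.075,0.87,0,0,0,60]]}}

```text
time: 14.45
ee_pos: [0.5447, 0.2678, 0.1291]
eef_rot: [0.023, 1.0, -0.001, -0.002]
ft_force: [-0.2, -0.2, 0.6]
width: 0.0566
```

```bash
cat >> h.py <<'E'
def knob(w,near,half=45):
    "bar axis and pointer of the knob near world xy, from dark skirt rim + white line; returns axis xy, pointer angle"
    im=w['image'];c=proj(w,[[near[0],near[1],.02]])[0].astype(int)
    y0,x0=max(c[1]-half,0),max(c[0]-half,0)
    a=im[y0:c[1]+half,x0:c[0]+half].astype(int);v=a.max(2)
    dark=(v<60).astype(np.uint8)
    n,lab,stt,cen=cv2.connectedComponentsWithStats(cv2.morphologyEx(dark,cv2.MORPH_OPEN,np.ones((3,3),np.uint8)))
    k=1+np.argmin([np.hypot(*(cen[i]-[c[0]-x0,c[1]-y0]))-np.sqrt(stt[i,4]) for i in range(1,n)])
    hull=cv2.convexHull(np.argwhere(lab==k)[:,::-1].astype(np.int32))
    hm=np.zeros_like(dark);cv2.fillConvexPoly(hm,hull,1)
    wl=(v>110)&(cv2.erode(hm,np.ones((3,3)))>0)
    n2,l2,s2,c2=cv2.connectedComponentsWithStats(wl.astype(np.uint8))
    return (x0,y0),hm,wl,hull
E
python3 - <<'E'
from h import *
np.set_printoptions(precision=4,suppress=True)
w=eyes.camera('wrist');save(w,'w5.png');s,p,R=st();print(p,s['width'])
for o in eyes.landmark_of(w,'knob1')[:4]: print(np.round(o['xy'],1),round(o['p'],2),onz(w,o['xy'],.003)[:2])
im=w['image'];c=proj(w,[[.46,.275,.02]])[0].astype(int);print(c)
x0,y0=max(c[0]-130,0),max(c[1]-80,0);print(x0,y0)
save(None,'w5c.png',cv2.resize(im[y0:y0+160,x0:x0+260],None,fx=3,fy=3,interpolation=cv2.INTER_CUBIC))
E
```

```text
[0.5456 0.2685 0.1311] 0.055248530057743
[326.4  95.6] 0.97 [0.4594 0.3159]
[222.8  97.3] 0.69 [0.4569 0.2337]
[275  97]
145 17
```

View pics/w5c.png

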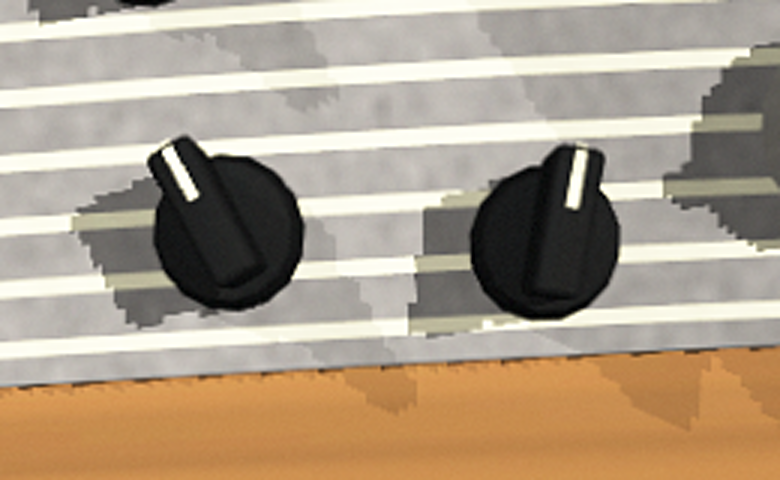

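Run:
```python
from h import *
np.set_printoptions(precision=4,suppress=True)
w=eyes.camera('wrist')
f=lambda x,y:(145+x/3-.33,17+y/3-.33)
for n,c,a,b in(('B',(228,232),(168,147),(193,199)),('C',(546,242),(582,146),(574,208))):
    C=onz(w,f(*c),.013);A=onz(w,f(*a),.039);E=onz(w,f(*b),.039)
    d=(A-E)[:2];L=np.linalg.norm(d);d/=L
    print(n,C[:2],'line len',L,'ptr ang from -x (deg, + toward +y)',np.degrees(np.arctan2(d[1],-d[0])),'axis from ptr end',A[:2]-d*.020, 'knob yaw',np.degrees(np.arctan2(-d[1],-d[0])))
```

```text
B [0.4568 0.2348] line len 0.012742236585664243 ptr ang from -x (deg, + toward +y) -22.262999351722062 axis from ptr end [0.4577 0.2335] knob yaw 22.262999351722062
C [0.4631 0.3166] line len 0.013818581587607697 ptr ang from -x (deg, + toward +y) 8.209727667661008 axis from ptr end [0.4632 0.3183] knob yaw -8.209727667661008
```

{"method": "play_rows", "body": {"motion": [[0.22,0.12,0.06,0,0,0.03,46],[0.426,0.223,0.13,0,0,0.062,46],[0.426,0.223,0.26,0,0,0.062,46],[0.426,0.223,0.26,0,0,0.062,46],[0.426,0.223,0.26,0,0,0.062,46]]}}

```text
time: 15.22
ee_pos: [0.4636, 0.3177, 0.0808]
eef_rot: [0.072, 0.997, 0.001, 0.001]
ft_force: [0.0, 0.1, 0.4]
width: 0.0401
```

```bash
cat >> h.py <<'E'
def down(yawdeg):
    "tool down, tool x = minus x of a frame at yawdeg"
    a=np.radians(yawdeg);c,s=np.cos(a),np.sin(a)
    return Ro.from_matrix(np.array([[-c,-s,0],[-s,c,0],[0,0,-1]]))
E
sed -i 's/\[-c,-s,0\],\[-s,c,0\]/[-c,-s,0],[-s,c,0]/' h.py
python3 - <<'E'
from h import *
np.set_printoptions(precision=4,suppress=True)
s,p,R=st();print(p,R.as_matrix()[:2,:2],s['width'],s['joint_positions']);print(go((.4625,.317,.019),down(-8.2)))
w=eyes.camera('wrist');a=eyes.camera('side')
for n,q in(('w',w),('s',a)):
  for o in eyes.landmark_of(q,'knob1')[:4]: print(n,np.round(o['xy'],1),round(o['p'],2),onz(q,o['xy'],.003)[:2])
E
```

```text
[0.4636 0.3177 0.0808] [[-0.9896  0.1435]
 [ 0.1435  0.9896]] 0.040106599868298606 [-0.336   0.348  -0.4088  1.7761  0.1578  1.0474  0.625 ]
(array([ 0.0056, -0.0049,  0.309 ]), array([ 0.0008,  0.0012, -0.0006]))
w [149.4 223.9] 0.86 [0.4556 0.2306]
w [267.8 215.9] 0.76 [0.462  0.3163]
w [107.9 120.2] 0.58 [0.3799 0.2189]
s [330.  290.1] 0.86 [0.3769 0.2138]
s [289.3 325.2] 0.73 [0.4629 0.315 ]
```

{"method": "play_rows", "body": {"motion": [[0.005,-0.004,0.15,0,0,0,46],[0.005,-0.004,0.27,0,0,0,46],[0.005,-0.004,0.307,0,0,0,46],[0.005,-0.004,0.307,0,0,0,46],[0.005,-0.004,0.307,0,0,0,5]], "squeeze": 25}}

```text
time: 16.05
ee_pos: [0.4618, 0.3175, 0.0189]
eef_rot: [0.071, 0.997, 0.001, 0.001]
ft_force: [0.5, 0.3, 0.5]
width: 0.0352
```

{"method": "play_rows", "body": {"motion": [[0,0,0,0,0,0,0],[0,0,0,0,0,0,0],[0,0,0,0,0,0,0],[0,0,0,0,0,0,0]]}}

```text
time: 16.55
ee_pos: [0.4613, 0.317, 0.018]
eef_rot: [0.071, 0.997, 0.0, 0.0]
ft_force: [-0.7, -1.0, 3.9]
width: 0.0118
```

{"method": "play_rows", "body": {"motion": [[0,0,-0.1,0,0,0,0],[0,0,-0.3,0,0,0,0],[0,0,-0.6,0,0,0,0],[0,0,-0.6,0,0,0,0]]}}

```text
time: 17.05
ee_pos: [0.4634, 0.3191, 0.1439]
eef_rot: [0.071, 0.997, 0.003, 0.004]
ft_force: [-0.3, 0.0, -0.6]
width: 0.012
```

Run:
```python
from h import *
np.set_printoptions(precision=4,suppress=True)
s,p,R=st();print(p,s['width'],s['ft_force']);print(go((.628,.1447,.14),down(-2.7)))
w=eyes.camera('wrist')
print('tcp px',proj(w,[p]))
for o in eyes.landmark_of(w,'knob1')[:4]: print(np.round(o['xy'],1),round(o['p'],2),onz(w,o['xy'],.003)[:2])
save(None,'w6.png',cv2.resize(w['image'][150:310,180:370],None,fx=3,fy=3))
```

```text
[0.4634 0.3191 0.1439] 0.012017793512482737 [-0.2714  0.005  -0.556 ]
(array([-0.9386, -0.7463,  0.0216]), array([ 0.0038,  0.0047, -0.0609]))
tcp px [[269.8147 260.5158]]
[136.4 116.4] 0.94 [0.3773 0.2177]
[171.2 200.9] 0.79 [0.4537 0.2316]
```

View pics/w6.png

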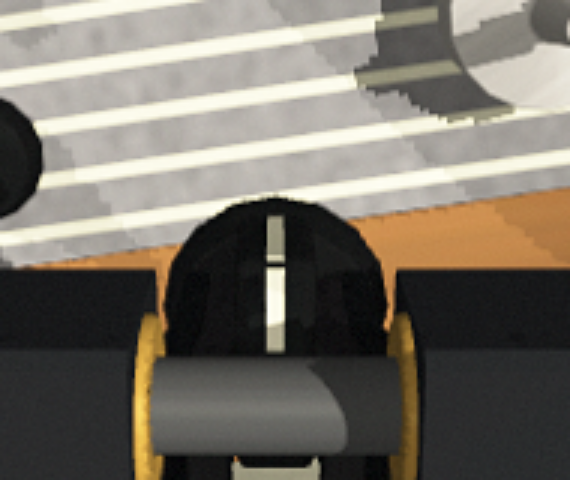

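Run:
```python
from h import *
np.set_printoptions(precision=2,suppress=True)
s,p,R=st();w=eyes.camera('wrist')
for o in(-.004,-.002,0,.002,.004):
    P=[R.apply([.020+o,0,z])+p for z in(-.0205,.0035,.0155)]
    print(o,proj(w,P))
```

```text
-0.004 [[269.57 244.5 ]
 [269.82 227.79]
 [269.92 221.  ]]
-0.002 [[269.56 240.12]
 [269.82 223.94]
 [269.92 217.37]]
0 [[269.56 235.69]
 [269.81 220.06]
 [269.92 213.72]]
0.002 [[269.55 231.24]
 [269.81 216.16]
 [269.91 210.05]]
0.004 [[269.54 226.76]
 [269.8  212.24]
 [269.91 206.36]]
```

{"method": "play_rows", "body": {"motion": [[-0.23,-0.18,0,0,0,-0.02,0],[-0.46,-0.37,0,0,0,-0.04,0],[-0.7,-0.56,0,0,0,-0.061,0],[-0.938,-0.746,0,0,0,-0.061,0],[-0.938,-0.746,0,0,0,-0.061,0]]}}

```text
time: 17.82
ee_pos: [0.6275, 0.1361, 0.1355]
eef_rot: [0.028, 1.0, -0.002, -0.001]
ft_force: [-1.0, -0.1, -0.8]
width: 0.012
```

Run:
```python
from h import *
np.set_printoptions(precision=4,suppress=True)
s,p,R=st();print(p,s['width'],s['ft_force'],s['joint_positions']);print(go((.628,.1447,.07),down(-2.7)))
w=eyes.camera('wrist')
for l in('spindle1','mark1'):
  for o in eyes.landmark_of(w,l)[:4]: print(l,np.round(o['xy'],1),round(o['p'],2),onz(w,o['xy'],.03)[:2])
save(w,'w7.png')
```

```text
[0.6275 0.1361 0.1355] 0.011987000300442011 [-0.9652 -0.0565 -0.839 ] [-0.0613  0.446  -0.297   1.505   0.1375  1.214   1.1362]
(array([-0.0007,  0.0439,  0.3272]), array([-0.0021, -0.0013, -0.0051]))
spindle1 [281.4 210.6] 0.83 [0.6296 0.1444]
spindle1 [178.4 208. ] 0.67 [0.623  0.0627]
spindle1 [273.7 251.1] 0.66 [0.6634 0.1365]
spindle1 [ 82.6 213.3] 0.62 [ 0.6231 -0.0166]
mark1 [ 81.6 180.5] 0.86 [ 0.5964 -0.0123]
mark1 [175.3 176. ] 0.78 [0.5974 0.0634]
mark1 [281.8 178.6] 0.58 [0.604  0.1459]
```

View pics/w7.png

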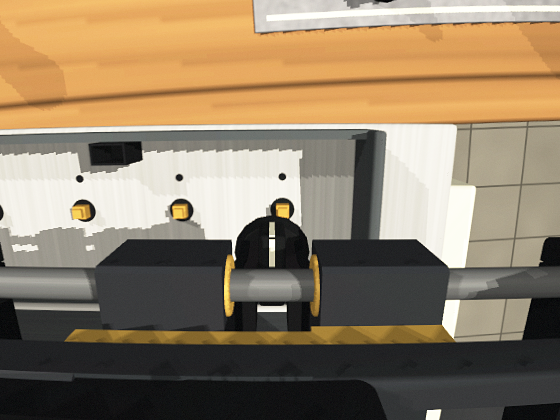

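{"method": "play_rows", "body": {"motion": [[0,0,0,0,0,0,0],[0,0,0,0,0,0,0],[0,0,0,0,0,0,0]]}}

```text
time: 18.35
ee_pos: [0.6254, 0.1431, 0.1379]
eef_rot: [0.023, 1.0, 0.0, 0.0]
ft_force: [-0.5, -1.4, -0.7]
width: 0.0122
```

Run:
```python
from h import *
np.set_printoptions(precision=4,suppress=True)
s,p,R=st();print(p,s['width'],s['ft_force']);print(go((.628,.1447,.07),down(-2.7)))
```

```text
[0.6254 0.1431 0.1379] 0.012229984376196516 [-0.5336 -1.3954 -0.6994]
(array([-0.0126,  0.0087,  0.3396]), array([0.    , 0.0002, 0.0005]))
```

{"method": "play_rows", "body": {"motion": [[-0.006,0.006,0.15,0,0,0,0],[-0.006,0.006,0.25,0,0,0,0],[-0.006,0.006,0.34,0,0,0,0],[-0.006,0.006,0.34,0,0,0,0],[-0.006,0.006,0.34,0,0,0,0]]}}

```text
time: 18.98
ee_pos: [0.6273, 0.1439, 0.0705]
eef_rot: [0.024, 1.0, 0.0, 0.0]
ft_force: [-0.8, -0.3, 0.4]
width: 0.0118
```

Run:
```python
from h import *
np.set_printoptions(precision=4,suppress=True)
s,p,R=st();print(p,s['width'],s['ft_force']);print(go((.628,.1447,.07),down(-2.7)))
w=eyes.camera('wrist');save(None,'w8.png',cv2.resize(w['image'][130:290,100:370],None,fx=2.9,fy=2.9,interpolation=cv2.INTER_CUBIC))
print(proj(w,[p,[.602,.146,.03],[.628,.1447,.03]]))
```

```text
[0.6273 0.1439 0.0705] 0.011751396182984616 [-0.83   -0.2649  0.3662]
(array([-0.0032,  0.0044,  0.0025]), array([ 0.0002,  0.0006, -0.    ]))
[[269.7719 260.3068]
 [271.6049 193.7512]
 [271.4797 235.425 ]]
```

View pics/w8.png

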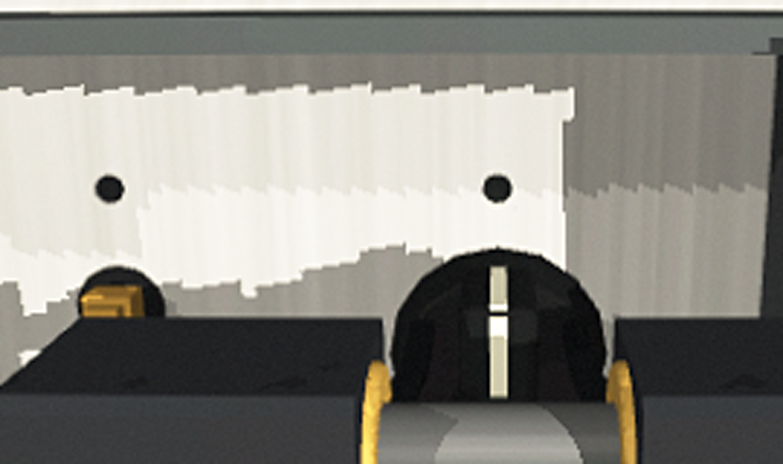

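{"method": "play_rows", "body": {"motion": [[0,0,0.03,0,0,0,0],[0,0,0.06,0,0,0,0],[0,0,0.09,0,0,0,0],[0,0,0.11,0,0,0,0],[0,0,0.125,0,0,0,0]]}}

```text
time: 19.65
ee_pos: [0.6273, 0.1437, 0.045]
eef_rot: [0.024, 1.0, 0.0, 0.0]
ft_force: [-8.4, -2.8, 21.4]
width: 0.0117
```

{"method": "play_rows", "body": {"motion": [[0,0,0.005,0,0,0,0],[0,0,0.01,0,0,0,0],[0,0,0.01,0,0,0,0]]}}

```text
time: 20.02
ee_pos: [0.6273, 0.1437, 0.0451]
eef_rot: [0.024, 1.0, -0.0, 0.001]
ft_force: [-7.2, -2.7, 18.7]
width: 0.0121
```

{"method": "play_rows", "body": {"motion": [[0,0,-0.015,0,0,0,0],[0,0,-0.015,0,0,0,34],[0,0,-0.015,0,0,0,34],[0,0,-0.015,0,0,0,34],[0,0,-0.015,0,0,0,34]]}}

```text
time: 20.65
ee_pos: [0.6267, 0.1437, 0.0456]
eef_rot: [0.024, 1.0, -0.0, -0.0]
ft_force: [0.1, -0.2, -0.6]
width: 0.0291
```

{"method": "play_rows", "body": {"motion": [[0,0,-0.1,0,0,0,34],[0,0,-0.25,0,0,0,34],[0,0,-0.5,0,0,0,34],[0,0,-0.5,0,0,0,34]]}}

```text
time: 21.15
ee_pos: [0.6295, 0.1447, 0.1521]
eef_rot: [0.024, 1.0, 0.001, 0.004]
ft_force: [0.2, -0.7, -0.1]
width: 0.0295
```

Run:
```python
from h import *
np.set_printoptions(precision=4,suppress=True)
s,p,R=st();print(p,s['width'],s['ft_force'])
w=eyes.camera('wrist');sc=eyes.camera('scene');sd=eyes.camera('side')
save(w,'w9.png')
for n,q in(('w',w),('sc',sc),('sd',sd)):
  for o in eyes.landmark_of(q,'knob1')[:4]: print(n,np.round(o['xy'],1),round(o['p'],2),onz(q,o['xy'],.003)[:2],onz(q,o['xy'],.03)[:2])
print(go((.48,.24,.15),down(22.3)))
```

```text
[0.6295 0.1447 0.1521] 0.029512159954945955 [ 0.2313 -0.6646 -0.1415]
w [338.1  44.8] 0.91 [0.5042 0.2072] [0.509  0.2021]
w [270.4 200.9] 0.6 [0.6348 0.1447] [0.6283 0.145 ]
sc [312.  280.9] 0.6 [0.4956 0.2042] [0.5048 0.2158]
sc [261.  279.4] 0.58 [0.6238 0.1304] [0.63   0.1437]
sc [352.3 267.3] 0.45 [0.3669 0.2217] [0.3791 0.2329]
sd [274.1 284.5] 0.82 [0.5028 0.2081] [0.5015 0.2302]
sd [330.4 290.2] 0.72 [0.3761 0.214 ] [0.3785 0.2359]
sd [220.1 251.2] 0.6 [0.6388 0.1173] [0.6337 0.142 ]
(array([ 0.7533,  0.4471, -0.0249]), array([-0.0001, -0.0011, -0.2777]))
```

{"method": "play_rows", "body": {"motion": [[0.1,0.15,0.05,0,0,0,46],[0.2,0.3,0.1,0,0,0,46],[0.2,0.32,0.1,0,0,0,46],[0.2,0.32,0.1,0,0,0,46]]}}

```text
time: 21.95
ee_pos: [0.59, 0.2092, 0.1254]
eef_rot: [0.023, 1.0, -0.0, -0.0]
ft_force: [0.8, 0.1, -0.0]
width: 0.0398
```

Run:
```python
from h import *
np.set_printoptions(precision=4,suppress=True)
s,p,R=st();print(p)
w=eyes.camera('wrist');save(w,'w10.png')
for o in eyes.landmark_of(w,'knob1')[:4]: print(np.round(o['xy'],1),round(o['p'],2),onz(w,o['xy'],.003)[:2])
c=proj(w,[[.504,.207,.02]])[0].astype(int);x0,y0=max(c[0]-60,0),max(c[1]-60,0);print(x0,y0)
save(None,'w10c.png',cv2.resize(w['image'][y0:y0+110,x0:x0+120],None,fx=5,fy=5,interpolation=cv2.INTER_CUBIC))
```

```text
[0.59   0.2092 0.1254]
[261.8  97.7] 0.85 [0.5047 0.2064]
[193.1 265.1] 0.57 [0.6427 0.1382]
201 35
```

View pics/w10c.png

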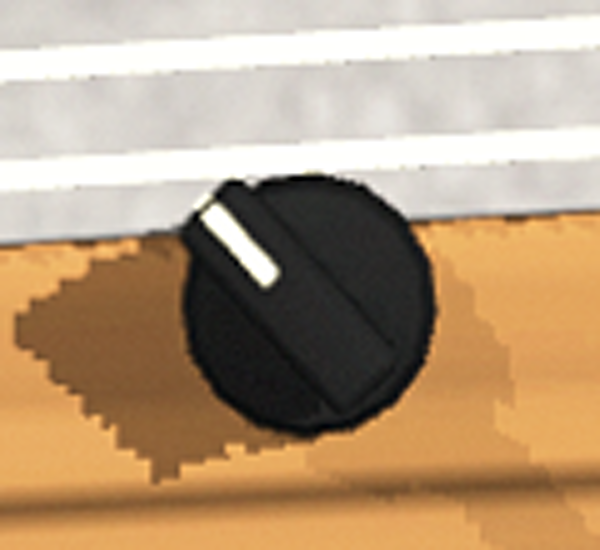

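Run:
```python
from h import *
np.set_printoptions(precision=4,suppress=True)
w=eyes.camera('wrist');s,p,R=st()
f=lambda x,y:(201+x/5-.4,35+y/5-.4)
C=onz(w,f(310,305),.012);A=onz(w,f(206,207),.038);E=onz(w,f(271,280),.038)
d=(A-E)[:2];L=np.linalg.norm(d);d/=L;yaw=np.degrees(np.arctan2(-d[1],-d[0]))
print(C[:2],L,A[:2]-d*.02,yaw)
print(onz(w,f(0,245),.003),onz(w,f(600,212),.003))
print(go((.504,.2065,.08),down(yaw)))
```

```text
[0.5044 0.2064] 0.012962937825976927 [0.508  0.2063] 39.58148981139117
[0.4922 0.1585 0.003 ] [0.492  0.2519 0.003 ]
(array([ 0.4323, -0.0296,  0.2288]), array([-0.0004,  0.0001, -0.471 ]))
```

{"method": "play_rows", "body": {"motion": [[0.1,-0.007,0,0,0,-0.11,46],[0.2,-0.014,0,0,0,-0.22,46],[0.3,-0.02,0.05,0,0,-0.33,46],[0.428,-0.03,0.15,0,0,-0.44,46],[0.428,-0.03,0.229,0,0,-0.471,46]]}}

```text
time: 22.72
ee_pos: [0.5032, 0.2067, 0.0796]
eef_rot: [-0.341, 0.94, -0.0, -0.0]
ft_force: [-0.0, 0.3, 0.0]
width: 0.0394
```

{"method": "play_rows", "body": {"motion": [[0,0,0,0,0,0,46],[0,0,0,0,0,0,46]]}}

```text
time: 22.98
ee_pos: [0.505, 0.2073, 0.0807]
eef_rot: [-0.338, 0.941, -0.0, 0.001]
ft_force: [0.1, -0.9, 0.4]
width: 0.0404
```

Run:
```python
from h import *
np.set_printoptions(precision=4,suppress=True)
s,p,R=st();print(p,s['joint_positions']);print(go((.505,.2063,.021),down(39.6)))
w=eyes.camera('wrist');sc=eyes.camera('side')
for q in(w,sc):
  for o in eyes.landmark_of(q,'knob1')[:3]: print(np.round(o['xy'],1),round(o['p'],2),onz(q,o['xy'],.003)[:2])
```

```text
[0.505  0.2073 0.0807] [-0.0627  0.3261 -0.4765  1.8139  0.1713  1.0412  1.6567]
(array([ 0.0035, -0.0039,  0.2985]), array([-0.0002,  0.0006, -0.0005]))
[271.  216.3] 0.8 [0.5045 0.207 ]
[406.4  83.5] 0.65 [0.3774 0.218 ]
[330.2 290.9] 0.77 [0.3765 0.216 ]
[221.9 250.6] 0.72 [0.6348 0.115 ]
[274.7 284.2] 0.72 [0.5015 0.2071]
```

{"method": "play_rows", "body": {"motion": [[0.003,-0.004,0.15,0,0,0,46],[0.003,-0.004,0.27,0,0,0,46],[0.003,-0.004,0.298,0,0,0,46],[0.003,-0.004,0.298,0,0,0,46],[0.003,-0.004,0.298,0,0,0,0]], "squeeze": 25}}

```text
time: 23.8
ee_pos: [0.5049, 0.207, 0.0215]
eef_rot: [-0.339, 0.941, 0.0, 0.001]
ft_force: [-0.1, 0.5, -0.1]
width: 0.036
```

{"method": "play_rows", "body": {"motion": [[0,0,0,0,0,0,0],[0,0,0,0,0,0,0],[0,0,0,0,0,0,0],[0,0,-0.05,0,0,0,0],[0,0,-0.1,0,0,0,0]]}}

```text
time: 24.42
ee_pos: [0.5042, 0.2067, 0.0412]
eef_rot: [-0.34, 0.941, 0.0, 0.0]
ft_force: [-0.5, -0.6, -0.7]
width: 0.0122
```

{"method": "play_rows", "body": {"motion": [[0.05,0.1,0,0,0,0,0],[0.1,0.2,0,0,0,0,0],[0.136,0.307,0,0,0,0,0],[0.136,0.307,0.04,0,0,0,0],[0.136,0.307,0.085,0,0,0,0]]}}

```text
time: 25.05
ee_pos: [0.4442, 0.2365, 0.023]
eef_rot: [-0.34, 0.941, -0.0, 0.0]
ft_force: [0.3, 0.3, -0.4]
width: 0.0119
```

{"method": "play_rows", "body": {"motion": [[0,0,0,0,0,0,0],[0,0,0,0,0,0,46],[0,0,0,0,0,0,46],[0,0,0,0,0,0,46]]}}

```text
time: 25.55
ee_pos: [0.4442, 0.2364, 0.0234]
eef_rot: [-0.339, 0.941, -0.0, 0.0]
ft_force: [0.7, 0.1, 0.5]
width: 0.0337
```

{"method": "play_rows", "body": {"motion": [[0,0,-0.1,0,0,0,46],[0,0,-0.3,0,0,0,46],[0,0,-0.3,0,0,0,46]]}}

```text
time: 25.92
ee_pos: [0.4458, 0.2374, 0.0861]
eef_rot: [-0.339, 0.941, 0.0, 0.003]
ft_force: [1.0, 0.2, 0.1]
width: 0.0402
```

Run:
```python
from h import *
np.set_printoptions(precision=4,suppress=True)
s,p,R=st();print(p,s['width'])
w=eyes.camera('wrist');sc=eyes.camera('side')
for q in(w,sc):
  for o in eyes.landmark_of(q,'knob1')[:4]: print(np.round(o['xy'],1),round(o['p'],2),onz(q,o['xy'],.003)[:2])
print(proj(w,[p]))
# white line of knob near p
v=w['image'].astype(int).min(2);save(w,'w11.png')
```

```text
[0.4458 0.2374 0.0861] 0.0401826415919431
[271.8 212.2] 0.88 [0.444  0.2367]
[ 23.8 327.8] 0.75 [0.6537 0.1412]
[310.  123.4] 0.74 [0.3789 0.2166]
[303.3 296.1] 0.87 [0.436  0.2355]
[329.6 288.7] 0.75 [0.3778 0.2098]
[223.2 249.8] 0.55 [0.6321 0.1121]
[230.4 228. ] 0.37 [0.6249 0.0368]
[[270.6847 259.4043]]
```

{"method": "play_rows", "body": {"motion": [[0.005,0,0.15,0,0,0,46],[0.005,0,0.3,0,0,0,46],[0.005,0,0.332,0,0,0,46],[0.005,0,0.332,0,0,0,46],[0.005,0,0.332,0,0,0,0]]}}

```text
time: 26.75
ee_pos: [0.4439, 0.2362, 0.0179]
eef_rot: [-0.339, 0.941, 0.0, 0.001]
ft_force: [-0.3, -0.5, -0.6]
width: 0.0353
```

{"method": "play_rows", "body": {"motion": [[0,0,0,0,0,0,0],[0,0,0,0,0,0,0],[0,0,0,0,0,0,0],[0,0,0,0,0,0,0]]}}

```text
time: 27.25
ee_pos: [0.4435, 0.2359, 0.0173]
eef_rot: [-0.339, 0.941, -0.0, 0.0]
ft_force: [-0.5, -0.5, 5.3]
width: 0.0123
```

{"method": "play_rows", "body": {"motion": [[0,0,-0.1,0,0,0,0],[0,0,-0.3,0,0,0,0],[0,0,-0.6,0,0,0,0],[0,0,-0.6,0,0,0,0]]}}

```text
time: 27.75
ee_pos: [0.4455, 0.2373, 0.1412]
eef_rot: [-0.339, 0.941, 0.0, 0.004]
ft_force: [0.0, 0.8, -1.6]
width: 0.012
```

Run:
```python
from h import *
np.set_printoptions(precision=4,suppress=True)
s,p,R=st();print(p,s['width'],s['joint_positions']);print(go((.6168,-.0951,.14),down(-2.7)))
```

```text
[0.4455 0.2373 0.1412] 0.011982211739489693 [-0.0854  0.1677 -0.5362  1.8606  0.0962  1.1307  1.6077]
(array([ 0.4024, -1.8259,  0.0071]), array([0.0004, 0.005 , 0.471 ]))
```

{"method": "play_rows", "body": {"motion": [[0.04,-0.18,0,0,0,0.1,0],[0.08,-0.36,0,0,0,0.2,0],[0.12,-0.55,0,0,0,0.3,0],[0.16,-0.73,0,0,0,0.4,0],[0.2,-0.913,0,0,0,0.471,0]]}}

```text
time: 28.38
ee_pos: [0.5291, 0.0686, 0.1359]
eef_rot: [0.026, 1.0, -0.0, -0.001]
ft_force: [0.8, 0.8, -0.1]
width: 0.0119
```

{"method": "play_rows", "body": {"motion": [[-0.12,-0.2,0,0,0,0,0],[-0.24,-0.4,0,0,0,0,0],[-0.36,-0.6,0,0,0,0,0],[-0.467,-0.8,0,0,0,0,0],[-0.467,-0.8,0,0,0,0,0]]}}

```text
time: 29.0
ee_pos: [0.6147, -0.099, 0.1352]
eef_rot: [0.026, 1.0, -0.001, -0.001]
ft_force: [-0.0, 0.6, -0.1]
width: 0.0119
```

{"method": "play_rows", "body": {"motion": [[0,0,0,0,0,0,0],[0,0,0,0,0,0,0]]}}

```text
time: 29.25
ee_pos: [0.6145, -0.0928, 0.1366]
eef_rot: [0.023, 1.0, 0.0, -0.0]
ft_force: [-0.5, 0.6, -0.4]
width: 0.0119
```

Run:
```python
from h import *
np.set_printoptions(precision=4,suppress=True)
s,p,R=st();print(p,s['width'],s['joint_positions']);print(go((.6168,-.0951,.07),down(-2.7)))
```

```text
[ 0.6145 -0.0928  0.1366] 0.011850501022581898 [ 0.246   0.3922 -0.2151  1.5694  0.0874  1.1901  1.5399]
(array([-0.0122, -0.0112,  0.3332]), array([ 0.0004, -0.0003,  0.0013]))
```

{"method": "play_rows", "body": {"motion": [[-0.01,-0.011,0.15,0,0,0,0],[-0.01,-0.011,0.25,0,0,0,0],[-0.01,-0.011,0.333,0,0,0,0],[-0.01,-0.011,0.333,0,0,0,0],[-0.01,-0.011,0.333,0,0,0,0]]}}

```text
time: 29.88
ee_pos: [0.6172, -0.0966, 0.0711]
eef_rot: [0.023, 1.0, -0.0, 0.001]
ft_force: [-0.9, 0.5, -0.6]
width: 0.0119
```

```bash
cat >> h.py <<'E'
def align(hb):
    "knob in hand (underside hb below TCP) against the off mark: tool-axis correction in mm"
    s,p,R=st();w=eyes.camera('wrist');g=cv2.cvtColor(w['image'],cv2.COLOR_RGB2GRAY).astype(float)
    v=w['image'].min(2)[222:236,255:290];cs=np.nonzero(v.mean(0)>v.mean(0).max()*.6)[0]+255;line=cs.mean()
    col=g[150:240,int(line)-8:int(line)-4].mean(1)  # beside the line
    a=255-g[180:208,255:290];m=(a>255-90).astype(np.uint8)
    n,l,t,c=cv2.connectedComponentsWithStats(m)
    k=min(range(1,n),key=lambda i:abs(t[i,4]-75)) ;dot=c[k]+[255,180]
    # rim: first dark row above bar, max over columns
    dk=(g[200:240,256:288]<70);
    lab=cv2.connectedComponents(dk.astype(np.uint8))[1]; big=lab[-1,int(line)-8-256]
    rim=200+np.nonzero((lab==big).any(1))[0][0]
    save(None,'al.png',cv2.resize(w['image'][130:290,100:370],None,fx=2.9,fy=2.9))
    e=[proj(w,[R.apply([.020+o,0,hb])+p])[0][1] for o in(-.004,.004)]
    o=np.interp(-rim,[-e[0],-e[1]],[-.004,.004])
    D=R.inv().apply(onz(w,dot,.03)-p)   # dot in tool frame
    print('tcp',p,'line',line,'rim',rim,'dot',dot,t[k,4],'o',o,'corr tool x mm',(D[0]-.026-o)*1e3,'col diff px',dot[0]-line)
E
python3 - <<'E'
from h import *
np.set_printoptions(precision=4,suppress=True)
align(.0143)
E
```

```text
tcp [ 0.6172 -0.0966  0.0711] line 271.5 rim 216 dot [272.3521 191.8732] 71 o -0.0010051334542507651 corr tool x mm 1.4509457536827133 col diff px 0.852112676056322
```

View pics/al.png

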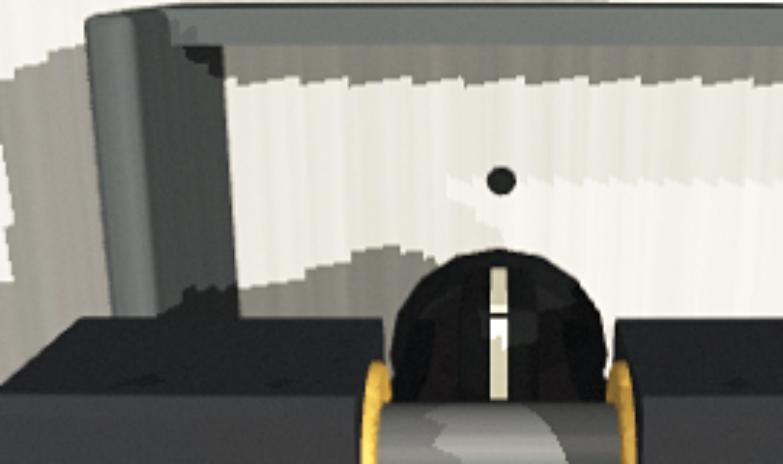

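{"method": "play_rows", "body": {"motion": [[0.0075,0.003,0,0,0,0,0],[0.0075,0.003,0.04,0,0,0,0],[0.0075,0.003,0.075,0,0,0,0],[0.0075,0.003,0.105,0,0,0,0],[0.0075,0.003,0.13,0,0,0,0]]}}

```text
time: 30.55
ee_pos: [0.6158, -0.0961, 0.0442]
eef_rot: [0.024, 1.0, 0.0, 0.001]
ft_force: [-0.5, 0.1, 29.5]
width: 0.012
```

{"method": "play_rows", "body": {"motion": [[0,0,0.005,0,0,0,0],[0,0,0.01,0,0,0,0],[0,0,0.015,0,0,0,0],[0,0,0.015,0,0,0,0]]}}

```text
time: 31.05
ee_pos: [0.6159, -0.0961, 0.0441]
eef_rot: [0.024, 1.0, -0.0, 0.001]
ft_force: [-9.4, 0.8, 25.8]
width: 0.0121
```

{"method": "play_rows", "body": {"motion": [[0,0,-0.02,0,0,0,0],[0,0,-0.02,0,0,0,34],[0,0,-0.02,0,0,0,34],[0,0,-0.02,0,0,0,34],[0,0,-0.02,0,0,0,34]]}}

```text
time: 31.68
ee_pos: [0.6151, -0.096, 0.0451]
eef_rot: [0.024, 1.0, 0.0, -0.0]
ft_force: [-0.4, 0.8, -1.1]
width: 0.0292
```

{"method": "play_rows", "body": {"motion": [[0,0,-0.1,0,0,0,34],[0,0,-0.25,0,0,0,34],[0,0,-0.5,0,0,0,34],[0.2,0.2,-0.5,0,0,0,34],[0.4,0.45,-0.5,0,0,0,46]]}}

```text
time: 32.3
ee_pos: [0.5403, -0.0032, 0.1475]
eef_rot: [0.025, 1.0, -0.0, 0.002]
ft_force: [1.4, 1.6, 0.4]
width: 0.0339
```

{"method": "play_rows", "body": {"motion": [[0.15,0.25,0,0,0,0,46],[0.3,0.5,0,0,0,0,46],[0.45,0.8,0.1,0,0,0,46],[0.45,1,0.1,0,0,0,46],[0.45,1,0.1,0,0,0,46]]}}

```text
time: 32.92
ee_pos: [0.4593, 0.2044, 0.1268]
eef_rot: [0.021, 1.0, 0.001, 0.001]
ft_force: [0.4, -0.9, 0.1]
width: 0.0401
```

{"method": "play_rows", "body": {"motion": [[0,0.09,0,0,0,0,46],[0,0.09,0,0,0,0,46],[0,0.09,0,0,0,0,46]]}}

```text
time: 33.3
ee_pos: [0.4613, 0.2172, 0.1258]
eef_rot: [0.024, 1.0, -0.0, 0.0]
ft_force: [-0.7, -0.7, 0.1]
width: 0.0401
```

Run:
```python
from h import *
np.set_printoptions(precision=4,suppress=True)
s,p,R=st();print(p)
w=eyes.camera('wrist');save(w,'w12.png');sd=eyes.camera('side')
for q in(w,sd):
  for o in eyes.landmark_of(q,'knob1')[:4]: print(np.round(o['xy'],1),round(o['p'],2),onz(q,o['xy'],.003)[:2])
c=proj(w,[[.3775,.217,.02]])[0].astype(int);x0,y0=max(c[0]-60,0),max(c[1]-60,0);print(x0,y0)
save(None,'w12c.png',cv2.resize(w['image'][y0:y0+110,x0:x0+120],None,fx=5,fy=5,interpolation=cv2.INTER_CUBIC))
# white line
a=w['image'].min(2)[c[1]-28:c[1]+28,c[0]-28:c[0]+28]
o=eyes.regions_of(w,'knob1')
for q in o[:3]: print(q['xy'],q['p'],q['region'].sum())
```

```text
[0.4613 0.2172 0.1258]
[264.8 100.5] 0.81 [0.3783 0.2167]
[242.9 186.6] 0.79 [ 0.6124 -0.1256]
[221.7 251.6] 0.76 [0.6349 0.1182]
[330.8 287. ] 0.56 [0.3751 0.2047]
204 38
[264.4, 95.7] 0.8 2198
[249.5, 323.3] 0.16 2460
```

View pics/w12c.png

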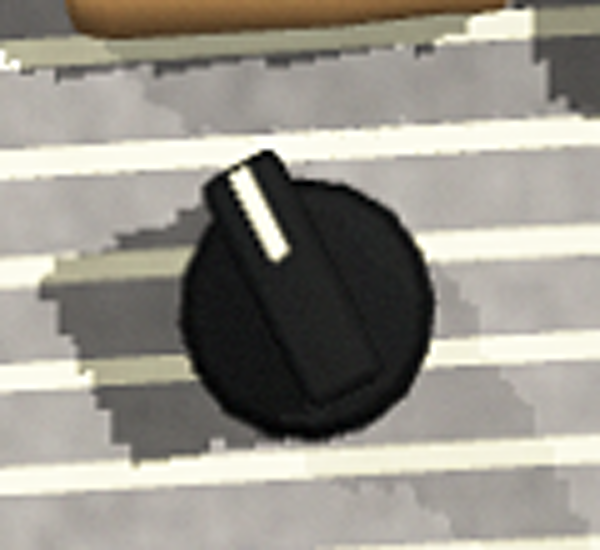

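Run:
```python
from h import *
np.set_printoptions(precision=4,suppress=True)
w=eyes.camera('wrist');s,p,R=st()
f=lambda x,y:(204+x/5-.4,38+y/5-.4)
C=onz(w,f(308,308),.013);A=onz(w,f(238,168),.039);E=onz(w,f(280,258),.039)
d=(A-E)[:2];L=np.linalg.norm(d);d/=L;yaw=np.degrees(np.arctan2(-d[1],-d[0]))
print(C[:2],L,A[:2]-d*.02,yaw,'spoon',onz(w,f(270,38),.008),onz(w,f(500,8),.008))
ax=(C[:2]+A[:2]-d*.02)/2;T=ax+d*.007;print('axis',ax,'T',T,go((T[0],T[1],.08),down(yaw)))
```

```text
[0.3776 0.2178] 0.012952895401221637 [0.3788 0.2175] 22.770236831648496 spoon [0.338  0.2141 0.008 ] [0.3353 0.2486 0.008 ]
axis [0.3782 0.2176] T [0.3717 0.2149] (array([ 0.4449, -0.0362,  0.227 ]), array([-0.0001,  0.0001, -0.2834]))
```

{"method": "play_rows", "body": {"motion": [[0.11,-0.01,0.05,0,0,-0.1,34],[0.22,-0.02,0.1,0,0,-0.2,34],[0.33,-0.03,0.15,0,0,-0.283,34],[0.44,-0.036,0.2,0,0,-0.283,34],[0.44,-0.036,0.227,0,0,-0.283,34]]}}

```text
time: 34.22
ee_pos: [0.3717, 0.2151, 0.0796]
eef_rot: [-0.198, 0.98, -0.0, -0.0]
ft_force: [-0.0, -0.3, 0.6]
width: 0.0296
```

{"method": "play_rows", "body": {"motion": [[0,0,0,0,0,0,34],[0,0,0,0,0,0,34],[0,0,0,0,0,0,34]]}}

```text
time: 34.6
ee_pos: [0.3732, 0.2154, 0.0802]
eef_rot: [-0.197, 0.98, 0.0, 0.0]
ft_force: [0.6, 0.4, 0.2]
width: 0.0296
```

Run:
```python
from h import *
np.set_printoptions(precision=4,suppress=True)
s,p,R=st();print(p,s['joint_positions'],s['width']);print(go((.3717,.2149,.0185),down(22.8)))
w=eyes.camera('wrist')
for o in eyes.landmark_of(w,'knob1')[:3]: print(np.round(o['xy'],1),round(o['p'],2),onz(w,o['xy'],.003)[:2])
```

```text
[0.3732 0.2154 0.0802] [-0.0958  0.0829 -0.5455  2.0894  0.0515  0.9814  1.2993] 0.029566127173839867
(array([0.008 , 0.0002, 0.3085]), array([ 0.0002,  0.0003, -0.0006]))
[271.4 225.2] 0.65 [0.3782 0.2182]
```

{"method": "play_rows", "body": {"motion": [[0.008,0,0.15,0,0,0,34],[0.008,0,0.27,0,0,0,34],[0.008,0,0.306,0,0,0,34],[0.008,0,0.306,0,0,0,34],[0.008,0,0.306,0,0,0,0]]}}

```text
time: 35.33
ee_pos: [0.3718, 0.2151, 0.0196]
eef_rot: [-0.197, 0.98, 0.0, 0.001]
ft_force: [-0.8, -0.5, 0.4]
width: 0.0254
```

{"method": "play_rows", "body": {"motion": [[0,0,0,0,0,0,0],[0,0,0,0,0,0,0],[0,0,0,0,0,0,0],[0,0,0,0,0,0,0]]}}

```text
time: 35.83
ee_pos: [0.3716, 0.2149, 0.0193]
eef_rot: [-0.197, 0.98, -0.0, 0.0]
ft_force: [-0.3, -1.1, 6.6]
width: 0.0117
```

{"method": "play_rows", "body": {"motion": [[0,0,-0.1,0,0,0,0],[0,0,-0.3,0,0,0,0],[0,0,-0.6,0,0,0,0],[0,0,-0.6,0,0,0,0]]}}

```text
time: 36.33
ee_pos: [0.3734, 0.2161, 0.1429]
eef_rot: [-0.197, 0.98, 0.001, 0.004]
ft_force: [-0.0, 0.7, -1.2]
width: 0.0117
```

Run:
```python
from h import *
np.set_printoptions(precision=4,suppress=True)
s,p,R=st();print(p,s['width'],s['joint_positions']);print(go((.6173,.0651,.14),down(-2.7)))
w=eyes.camera('wrist');save(w,'w13.png')
v=w['image'].min(2).astype(int);print(v[200:245:3,268:278])
```

```text
[0.3734 0.2161 0.1429] 0.011670298374917482 [-0.0707 -0.0093 -0.5513  2.0265 -0.0034  1.1156  1.3476]
(array([-0.8324, -1.1681,  0.0209]), array([0.001 , 0.0048, 0.283 ]))
[[237 239 238 239 239 237 236 235 234 234]
 [241 240 241 238 236 233 232 231 229 232]
 [239 239 238 236 235 234 235 233 234 234]
 [255 255 255 254 249 238 234 235 233 233]
 [254 255 255 255 254 254 254 255 255 254]
 [232 231 231 228 228 237 247 252 254 255]
 [231 232 231 232 232 233 234 233 234 233]
 [234 233 233 233 234 234 234 235 232 233]
 [237 238 239 243 242 242 238 237 235 236]
 [  9  13  13  21  15  14  10  41  37  79]
 [ 24  26  27  23  25  25  26  24  25  26]
 [ 18  78  74  72  70  73  47  21  25  23]
 [ 11 135 176 173 174 178 140  21  22  22]
 [ 15 135 175 174 171 175 141  22  19  22]
 [  9 184 177 169 171 177 139  20  24  20]]
```

Run:
```python
from h import *
np.set_printoptions(precision=4,suppress=True)
s,p,R=st();w=eyes.camera('wrist')
Rc=np.array(w['R'])@R.as_matrix(); tc=np.array(w['R'])@p+np.array(w['t'])  # cam = Rc*tool+tc
def cam(pos,Rm):
    q=dict(w);q['R']=Rc@Rm.T;q['t']=tc-q['R']@pos;return q
Rm=down(-2.6).as_matrix()
a=cam(np.array([.7294,.0198,.3129]),Rm);b=cam(np.array([.71227,.0207,.1849]),Rm)
print(tri([(a,(270,118)),(b,(269.5,150))]))
for z in(.17,.18,.19): print(onz(a,(270,118),z),onz(b,(269.5,150),z))
print('top edge check',onz(a,(270,167),.203))
```

```text
(array([0.6601, 0.0225, 0.1606]), np.float64(0.00015208641471199774))
[0.6601 0.0223 0.17  ] [0.6593 0.0227 0.17  ]
[0.6602 0.0224 0.18  ] [0.6585 0.0228 0.18  ]
[0.6603 0.0224 0.19  ] [0.6577 0.0229 0.19  ]
top edge check [0.6975 0.0207 0.203 ]
```

{"method": "play_rows", "body": {"motion": [[-0.15,-0.2,0,0,0,0.1,0],[-0.3,-0.42,0,0,0,0.2,0],[-0.45,-0.64,0,0,0,0.283,0],[-0.64,-0.9,0,0,0,0.283,0],[-0.832,-1,0,0,0,0.283,0]]}}

```text
time: 37.05
ee_pos: [0.6031, 0.0909, 0.1365]
eef_rot: [0.026, 1.0, -0.001, -0.001]
ft_force: [-0.4, 1.0, -0.3]
width: 0.0118
```

{"method": "play_rows", "body": {"motion": [[0,0,0,0,0,0,0],[0,0,0,0,0,0,0],[0,0,0,0,0,0,0]]}}

```text
time: 37.42
ee_pos: [0.6009, 0.0953, 0.1384]
eef_rot: [0.023, 1.0, -0.0, -0.0]
ft_force: [-0.5, -0.2, -1.1]
width: 0.0116
```

Run:
```python
from h import *
np.set_printoptions(precision=4,suppress=True)
s,p,R=st();print(p,s['width']);print(go((.6173,.0651,.072),down(-2.7)))
```

```text
[0.6009 0.0953 0.1384] 0.01156099167382995
(array([-0.0891, -0.1471,  0.3319]), array([-0.0001, -0.0005,  0.0008]))
```

{"method": "play_rows", "body": {"motion": [[-0.087,-0.145,0,0,0,0,0],[-0.087,-0.145,0.1,0,0,0,0],[-0.087,-0.145,0.22,0,0,0,0],[-0.087,-0.145,0.332,0,0,0,0],[-0.087,-0.145,0.332,0,0,0,0]]}}

```text
time: 38.05
ee_pos: [0.6159, 0.0654, 0.0705]
eef_rot: [0.023, 1.0, -0.0, -0.002]
ft_force: [0.2, -0.3, -0.2]
width: 0.0119
```

{"method": "play_rows", "body": {"motion": [[0,0,0,0,0,0,0],[0,0,0,0,0,0,0]]}}

```text
time: 38.3
ee_pos: [0.6185, 0.0652, 0.0736]
eef_rot: [0.023, 1.0, 0.0, 0.001]
ft_force: [0.1, -0.3, -0.6]
width: 0.0118
```

```bash
sed -i 's/e=\[proj(w,\[R.apply(\[.020+o,0,hb\])+p\])\[0\]\[1\] for o in(-.004,.004)\]/e=[proj(w,[R.apply([.020+o,0,hb])+p])[0][1] for o in(-.015,.005)]/; s/\[-.004,.004\])/[-.015,.005])/' h.py
python3 - <<'E'
from h import *
np.set_printoptions(precision=4,suppress=True)
s=r.read_state();print(s['ft_force'])
align(.0163)
E
```

```text
[ 0.1431 -0.3486 -0.5863]
tcp [0.6185 0.0652 0.0736] line 272.1875 rim 226 dot [269.5692 201.5231] 65 o -0.007245305420078804 corr tool x mm 1.2154562713631492 col diff px -2.618269230769215
```

{"method": "play_rows", "body": {"motion": [[0.006,-0.0075,0,0,0,0,0],[0.006,-0.0075,0.04,0,0,0,0],[0.006,-0.0075,0.075,0,0,0,0],[0.006,-0.0075,0.105,0,0,0,0],[0.006,-0.0075,0.13,0,0,0,0]]}}

```text
time: 38.98
ee_pos: [0.6171, 0.0635, 0.0461]
eef_rot: [0.024, 1.0, 0.0, 0.0]
ft_force: [-5.3, -1.8, 31.3]
width: 0.0116
```

{"method": "play_rows", "body": {"motion": [[0,0,0.007,0,0,0,0],[0,0,0.014,0,0,0,0],[0,0,0.017,0,0,0,0],[0,0,0.017,0,0,0,0]]}}

```text
time: 39.48
ee_pos: [0.6172, 0.0635, 0.0461]
eef_rot: [0.024, 1.0, -0.0, 0.001]
ft_force: [-12.2, -1.8, 29.5]
width: 0.0115
```

{"method": "play_rows", "body": {"motion": [[0,0,-0.02,0,0,0,0],[0,0,-0.02,0,0,0,34],[0,0,-0.02,0,0,0,34],[0,0,-0.02,0,0,0,34],[0,0,-0.02,0,0,0,34]]}}

```text
time: 40.1
ee_pos: [0.6166, 0.0635, 0.0467]
eef_rot: [0.024, 1.0, 0.0, -0.0]
ft_force: [0.3, 0.3, 0.0]
width: 0.0294
```

{"method": "play_rows", "body": {"motion": [[0,0,-0.1,0,0,0,34],[0,0,-0.25,0,0,0,34],[0,0,-0.5,0,0,0,34],[0,0,-0.75,0,0,0,0],[0,0,-1,0,0,0,0]]}}

```text
time: 40.72
ee_pos: [0.6166, 0.0635, 0.2504]
eef_rot: [0.023, 1.0, 0.0, 0.001]
ft_force: [0.6, 0.3, -0.7]
width: 0.0168
```

{"method": "play_rows", "body": {"motion": [[0,0,-0.2,0,0,0,0],[0,0,-0.32,0,0,0,0],[-0.3,-0.187,-0.32,0,0,0,0],[-0.6,-0.187,-0.32,0,0,0,0],[-0.6,-0.187,-0.32,0,0,0,0]]}}

```text
time: 41.35
ee_pos: [0.7369, 0.0192, 0.3068]
eef_rot: [0.024, 1.0, 0.0, -0.003]
ft_force: [-0.1, 0.2, -0.9]
width: 0.0008
```

{"method": "play_rows", "body": {"motion": [[0,0,0,0,0,0,0],[0,0,0,0,0,0,0]]}}

```text
time: 41.6
ee_pos: [0.734, 0.0211, 0.3135]
eef_rot: [0.023, 1.0, 0.0, 0.001]
ft_force: [0.5, -0.8, 1.1]
width: 0.0007
```

Run:
```python
from h import *
np.set_printoptions(precision=4,suppress=True)
s,p,R=st();print(p,s['width'])
w=eyes.camera('wrist');sd=eyes.camera('side');sc=eyes.camera('scene')
for n,q in(('w',w),('sd',sd),('sc',sc)):
  for o in eyes.landmark_of(q,'knob1')[:5]: print(n,np.round(o['xy'],1),round(o['p'],2),onz(q,o['xy'],.03)[:2])
a=w['image'][20:180,60:500];b=sd['image'][90:390,160:400]
save(None,'fin1.png',np.vstack([cv2.resize(a,(800,291)),np.hstack([cv2.resize(b,(247,309)),cv2.resize(w['image'][55:115,150:395],(553,309))])]))
```

```text
[0.734  0.0211 0.3135] 0.0006929418204807136
w [306.4  82.7] 0.83 [0.6246 0.0695]
w [370.9  82.4] 0.72 [0.6272 0.1484]
w [171.6  81.2] 0.55 [ 0.6146 -0.0943]
sd [237.7 184.9] 0.66 [ 0.6226 -0.0995]
sd [220.7 252.5] 0.63 [0.6317 0.1459]
sd [224.4 224.4] 0.52 [0.6363 0.0527]
sc [252.4 257.7] 0.75 [0.6195 0.068 ]
sc [259.1 279.7] 0.65 [0.6351 0.142 ]
sc [280.3 185.2] 0.46 [ 0.414  -0.1384]
sc [228.7 217.6] 0.43 [ 0.6199 -0.0974]
sc [238.8 214.2] 0.21 [ 0.5863 -0.0946]
```

View pics/fin1.png

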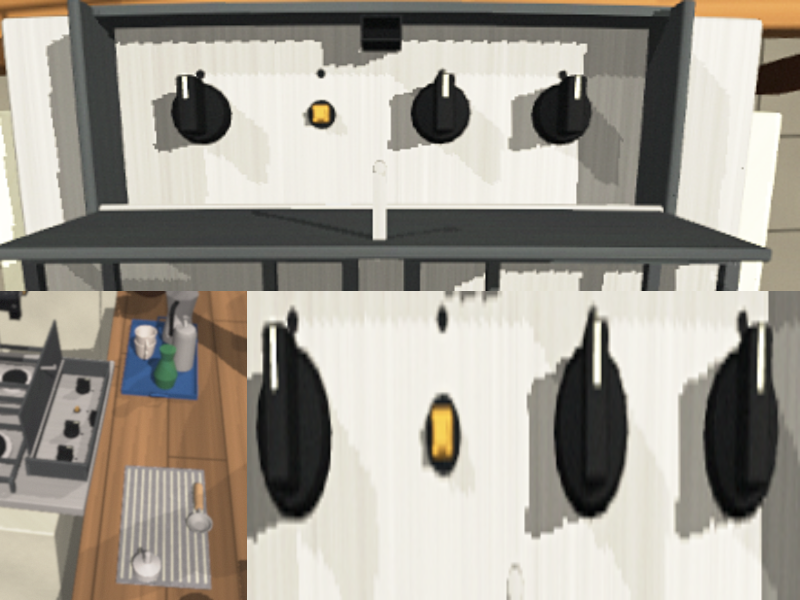

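{"method": "play_rows", "body": {"motion": [[0,-0.005,0.2,0,0,0,0],[0,-0.009,0.4,0,0,0,0],[0,-0.009,0.6,0,0,0,0],[0,-0.009,0.642,0,0,0,0],[0,-0.009,0.642,0,0,0,0]]}}

```text
time: 42.52
ee_pos: [0.7349, 0.0187, 0.1835]
eef_rot: [0.024, 1.0, 0.0, 0.0]
ft_force: [0.0, 0.3, -0.3]
width: 0.0006
```

Run:
```python
from h import *
from arc import *
s,p,R=st();print(p,s['ft_force'])
H=np.array([.6854,.0214]);ex=np.array([.9989,-.0467]);d=p[:2]-H
print('rel',d@ex*1e3,(d[0]*.0467+d[1]*.9989)*1e3)
th=np.linspace(1.68,0.04,46)
P=path(th);P=np.vstack([[d@ex*1e3,p[2]*1e3],P[1:]])
for k in range(0,45,5):
    q=P[k+1:k+6]-P[k]
    print([[float(np.round(-a/200,3)),0,float(np.round(-b/200,3)),0,0,0,0] for a,b in q],P[k+5])
```

```text
[0.73492545 0.01868303 0.18351862] [ 0.04960964  0.31813639 -0.32474258]
rel 49.597853981356586 -0.4011396878595154
[[0.14, 0, -0.005, 0, 0, 0, 0], [0.163, 0, -0.007, 0, 0, 0, 0], [0.186, 0, -0.007, 0, 0, 0, 0], [0.205, 0, -0.008, 0, 0, 0, 0], [0.224, 0, -0.007, 0, 0, 0, 0]] [  4.75891583 184.93640602]
[[0.019, 0, 0.001, 0, 0, 0, 0], [0.039, 0, 0.003, 0, 0, 0, 0], [0.058, 0, 0.006, 0, 0, 0, 0], [0.077, 0, 0.009, 0, 0, 0, 0], [0.096, 0, 0.013, 0, 0, 0, 0]] [-14.3599014  182.32330379]
[[0.019, 0, 0.005, 0, 0, 0, 0], [0.037, 0, 0.01, 0, 0, 0, 0], [0.056, 0, 0.016, 0, 0, 0, 0], [0.074, 0, 0.023, 0, 0, 0, 0], [0.092, 0, 0.03, 0, 0, 0, 0]] [-32.68864192 176.28884054]
[[0.018, 0, 0.008, 0, 0, 0, 0], [0.035, 0, 0.017, 0, 0, 0, 0], [0.052, 0, 0.026, 0, 0, 0, 0], [0.068, 0, 0.036, 0, 0, 0, 0], [0.085, 0, 0.046, 0, 0, 0, 0]] [-49.62038322 167.03283642]
[[0.016, 0, 0.011, 0, 0, 0, 0], [0.031, 0, 0.023, 0, 0, 0, 0], [0.046, 0, 0.035, 0, 0, 0, 0], [0.061, 0, 0.048, 0, 0, 0, 0], [0.075, 0, 0.061, 0, 0, 0, 0]] [-64.59446186 154.86178697]
[[0.014, 0, 0.014, 0, 0, 0, 0], [0.027, 0, 0.028, 0, 0, 0, 0], [0.039, 0, 0.043, 0, 0, 0, 0], [0.051, 0, 0.058, 0, 0, 0, 0], [0.063, 0, 0.073, 0, 0, 0, 0]] [-77.11503878 140.17871409]
[[0.011, 0, 0.016, 0, 0, 0, 0], [0.021, 0, 0.032, 0, 0, 0, 0], [0.033, 0, 0.048, 0, 0, 0, 0], [0.046, 0, 0.063, 0, 0, 0, 0], [0.058, 0, 0.079, 0, 0, 0, 0]] [-88.78798173 124.33466403]
[[0.012, 0, 0.017, 0, 0, 0, 0], [0.023, 0, 0.034, 0, 0, 0, 0], [0.034, 0, 0.051, 0, 0, 0, 0], [0.044, 0, 0.07, 0, 0, 0, 0], [0.053, 0, 0.088, 0, 0, 0, 0]] [-99.46406248 106.69648776]
[[0.009, 0, 0.019, 0, 0, 0, 0], [0.017, 0, 0.039, 0, 0, 0, 0], [0.024, 0, 0.059, 0, 0, 0, 0], [0.031, 0, 0.079, 0, 0, 0, 0], [0.037, 0, 0.1, 0, 0, 0, 0]] [-106.86678043   86.6595569 ]
```

{"method": "play_rows", "body": {"motion": [[0.04,0,0,0,0,0,0],[0.07,0,-0.003,0,0,0,0],[0.09,0,-0.007,0,0,0,0],[0.102,0,-0.007,0,0,0,0],[0.113,0,-0.007,0,0,0,0]]}}

```text
time: 43.15
ee_pos: [0.7121, 0.0197, 0.1841]
eef_rot: [0.024, 1.0, -0.0, 0.0]
ft_force: [-0.5, -0.0, 0.3]
width: 0.0005
```

{"method": "play_rows", "body": {"motion": [[0.02,0,0,0,0,0,0],[0.041,0,0,0,0,0,0],[0.064,0,0,0,0,0,0],[0.088,0,0,0,0,0,0],[0.111,0,0,0,0,0,0]]}}

```text
time: 43.78
ee_pos: [0.6897, 0.0207, 0.1841]
eef_rot: [0.024, 1.0, 0.0, 0.0]
ft_force: [3.3, -0.7, 1.4]
width: 0.0002
```

{"method": "play_rows", "body": {"motion": [[0.019,0,0.001,0,0,0,0],[0.039,0,0.003,0,0,0,0],[0.058,0,0.006,0,0,0,0],[0.077,0,0.009,0,0,0,0],[0.096,0,0.013,0,0,0,0]]}}

```text
time: 44.4
ee_pos: [0.6705, 0.0217, 0.1813]
eef_rot: [0.024, 1.0, 0.0, -0.0]
ft_force: [2.7, 0.7, 1.2]
width: 0.0002
```

{"method": "play_rows", "body": {"motion": [[0.019,0,0.005,0,0,0,0],[0.037,0,0.01,0,0,0,0],[0.056,0,0.016,0,0,0,0],[0.074,0,0.023,0,0,0,0],[0.092,0,0.03,0,0,0,0]]}}

```text
time: 45.02
ee_pos: [0.6522, 0.0226, 0.1752]
eef_rot: [0.024, 1.0, 0.0, -0.0]
ft_force: [2.2, 0.1, 0.1]
width: 0.0006
```

Run:
```python
from h import *
w=eyes.camera('wrist');sd=eyes.camera('side')
for n,q in(('w',w),('sd',sd)):
  for o in eyes.landmark_of(q,'cover_press')[:2]: print(n,o['xy'],o['p'])
s,p,R=st();print(p,s['ft_force'],proj(w,[p]))
save(w,'c1.png');save(sd,'c1s.png')
```

```text
w [271.7, 238.7] 0.92
sd [218.4, 169.5] 0.72
[0.65244059 0.02256552 0.17541016] [ 2.23358374 -0.74919965 -0.38152925] [[269.92268818 260.93584275]]
```

Contact force is 2–3 N and steady, so the cover is following the fingers. Continuing.

{"method": "play_rows", "body": {"motion": [[0.018,0,0.008,0,0,0,0],[0.035,0,0.017,0,0,0,0],[0.052,0,0.026,0,0,0,0],[0.068,0,0.036,0,0,0,0],[0.085,0,0.046,0,0,0,0]]}}

```text
time: 45.85
ee_pos: [0.6352, 0.0234, 0.166]
eef_rot: [0.024, 1.0, 0.0, 0.0]
ft_force: [2.2, -0.0, 0.2]
width: 0.0001
```

{"method": "play_rows", "body": {"motion": [[0.016,0,0.011,0,0,0,0],[0.031,0,0.023,0,0,0,0],[0.046,0,0.035,0,0,0,0],[0.061,0,0.048,0,0,0,0],[0.075,0,0.061,0,0,0,0]]}}

```text
time: 46.48
ee_pos: [0.6203, 0.024, 0.1538]
eef_rot: [0.024, 1.0, 0.0, 0.0]
ft_force: [1.6, -0.5, 0.9]
width: 0.0004
```

{"method": "play_rows", "body": {"motion": [[0.014,0,0.014,0,0,0,0],[0.027,0,0.028,0,0,0,0],[0.039,0,0.043,0,0,0,0],[0.051,0,0.058,0,0,0,0],[0.063,0,0.073,0,0,0,0]]}}

```text
time: 47.1
ee_pos: [0.6078, 0.0247, 0.1392]
eef_rot: [0.024, 1.0, 0.0, 0.0]
ft_force: [2.6, -0.5, 1.0]
width: 0.0003
```

{"method": "play_rows", "body": {"motion": [[0.011,0,0.016,0,0,0,0],[0.021,0,0.032,0,0,0,0],[0.033,0,0.048,0,0,0,0],[0.046,0,0.063,0,0,0,0],[0.058,0,0.079,0,0,0,0]]}}

```text
time: 47.72
ee_pos: [0.5961, 0.0252, 0.1234]
eef_rot: [0.024, 1.0, -0.0, 0.0]
ft_force: [0.7, 0.7, 1.7]
width: 0.0004
```

{"method": "play_rows", "body": {"motion": [[0.012,0,0.017,0,0,0,0],[0.023,0,0.034,0,0,0,0],[0.034,0,0.051,0,0,0,0],[0.044,0,0.07,0,0,0,0],[0.053,0,0.088,0,0,0,0]]}}

```text
time: 48.35
ee_pos: [0.5856, 0.0257, 0.1057]
eef_rot: [0.024, 1.0, 0.0, 0.0]
ft_force: [0.9, 0.4, 1.6]
width: 0.0003
```

Run:
```python
from h import *
w=eyes.camera('wrist')
for o in eyes.landmark_of(w,'cover_press')[:2]: print(o['xy'],o['p'],onz(w,o['xy'],.103))
s,p,R=st();print(p,s['ft_force'])
```

```text
[272.0, 249.0] 0.89 [0.58067243 0.0269896  0.103     ]
[0.58528236 0.02568523 0.10548088] [0.28757952 0.22954499 1.22464573]
```

{"method": "play_rows", "body": {"motion": [[0.009,0,0.019,0,0,0,0],[0.017,0,0.039,0,0,0,0],[0.024,0,0.059,0,0,0,0],[0.031,0,0.079,0,0,0,0],[0.037,0,0.096,0,0,0,0]]}}

```text
time: 49.08
ee_pos: [0.5783, 0.0261, 0.0865]
eef_rot: [0.024, 1.0, 0.0, 0.0]
ft_force: [1.5, 0.9, 2.8]
width: 0.0005
```

{"method": "play_rows", "body": {"motion": [[0.002,0,0.012,0,0,0,0],[0.004,0,0.024,0,0,0,0],[0.005,0,0.036,0,0,0,0],[0.005,0,0.046,0,0,0,0],[0.005,0,0.054,0,0,0,0]]}}

```text
time: 49.7
ee_pos: [0.5776, 0.0261, 0.0763]
eef_rot: [0.024, 1.0, -0.0, 0.0]
ft_force: [-2.1, -1.4, 13.2]
width: 0.0003
```

{"method": "play_rows", "body": {"motion": [[0,0,0.005,0,0,0,0],[0,0,0.01,0,0,0,0],[0,0,0.013,0,0,0,0],[0,0,0.013,0,0,0,0]]}}

```text
time: 50.2
ee_pos: [0.5777, 0.0261, 0.0758]
eef_rot: [0.024, 1.0, -0.0, 0.001]
ft_force: [-9.3, -2.0, 25.5]
width: 0.0003
```

{"method": "play_rows", "body": {"motion": [[0,0,-0.015,0,0,0,0],[0,0,-0.025,0,0,0,0],[0,0,-0.035,0,0,0,0],[0,0,-0.045,0,0,0,0],[0,0,-0.06,0,0,0,0]]}}

```text
time: 50.82
ee_pos: [0.5766, 0.026, 0.0848]
eef_rot: [0.024, 1.0, -0.0, -0.001]
ft_force: [-0.2, -0.0, -0.4]
width: 0.0002
```

{"method": "play_rows", "body": {"motion": [[0,0,-0.01,0,0,0,0],[0,0,-0.02,0,0,0,0],[0,0,-0.02,0,0,0,0],[0,0,-0.02,0,0,0,0]]}}

```text
time: 51.32
ee_pos: [0.5773, 0.0261, 0.0893]
eef_rot: [0.024, 1.0, 0.0, -0.0]
ft_force: [-0.8, 0.2, -0.7]
width: 0.0005
```

Run:
```python
from h import *
w=eyes.camera('wrist');s,p,R=st();print(p,s['ft_force'])
for o in eyes.landmark_of(w,'cover_press')[:2]: print(o['xy'],o['p'],onz(w,o['xy'],.082),proj(w,[[.5774,.027,.082]]))
```

```text
[0.57727176 0.02609255 0.08928274] [ 0.27447107  0.51517745 -0.47731059]
[273.8, 253.2] 0.75 [0.57644143 0.02811673 0.082     ] [[271.73692859 255.01779845]]
```

{"method": "play_rows", "body": {"motion": [[0,0,-0.1,0,0,0,0],[0,0,-0.3,0,0,0,0],[0,0,-0.5,0,0,0,0],[0,0,-0.75,0,0,0,0],[0,0,-0.75,0,0,0,0]]}}

```text
time: 52.05
ee_pos: [0.5792, 0.0264, 0.2436]
eef_rot: [0.024, 1.0, 0.0, 0.004]
ft_force: [0.6, -0.7, -0.1]
width: 0.0003
```

{"method": "play_rows", "body": {"motion": [[0,0,0,0,0,0,0],[0,0,0,0,0,0,0],[0,0,0,0,0,0,0],[0,0,0,0,0,0,0]]}}

```text
time: 52.55
ee_pos: [0.5772, 0.0261, 0.2389]
eef_rot: [0.024, 1.0, 0.0, -0.0]
ft_force: [-0.5, -0.4, -0.1]
width: 0.0007
```

Run:
```python
from h import *
np.set_printoptions(precision=4,suppress=True)
s,p,R=st();print(s['time'],p,s['ft_force'])
w=eyes.camera('wrist');sd=eyes.camera('side');sc=eyes.camera('scene')
O=[]
for n,q in(('w',w),('sd',sd),('sc',sc)):
    o=eyes.landmark_of(q,'cover_press')
    if o: O.append((q,o[0]['xy']));print(n,o[0]['xy'],o[0]['p'],onz(q,o[0]['xy'],.082))
print(tri(O))
for n,q in(('side0',sd),('scene0',sc)):
    a=cv2.imread(f'pics/{n}.png').astype(int);b=cv2.cvtColor(q['image'],cv2.COLOR_RGB2BGR).astype(int)
    m=(abs(a-b).max(2)>40).astype(np.uint8)
    N,l,t,c=cv2.connectedComponentsWithStats(cv2.morphologyEx(m,cv2.MORPH_OPEN,np.ones((3,3))))
    print(n,[(np.round(c[i]).astype(int).tolist(),int(t[i,4])) for i in range(1,N) if t[i,4]>25])
    m=eyes.regions_of(q,'cover_press')[0]['region'].astype(np.uint8)
    k=max(cv2.findContours(m,0,1)[0],key=cv2.contourArea)[:,0]
    print(cv2.minAreaRect((np.array([onz(q,x,.082)[:2] for x in k])*1000).astype(np.float32)))
```

```text
52.55 [0.5772 0.0261 0.2389] [-0.451  -0.4257 -0.0641]
w [270.2, 198.6] 0.55 [0.5807 0.0255 0.082 ]
sd [249.7, 203.4] 0.68 [0.5759 0.0283 0.082 ]
(array([0.5785, 0.0257, 0.0803]), np.float64(0.002429091377922104))
side0 [([215, 85], 4401), ([251, 9], 492), ([281, 5], 248), ([482, 41], 1644), ([542, 46], 1355), ([259, 38], 885), ([497, 42], 692), ([228, 24], 43), ([231, 48], 266), ([228, 69], 50), ([258, 85], 755), ([242, 69], 30), ([504, 72], 113), ([488, 87], 107), ([385, 113], 637), ([342, 93], 92), ([266, 122], 47), ([372, 138], 386), ([471, 143], 83), ([256, 140], 116), ([550, 157], 161), ([482, 173], 413), ([498, 163], 280), ([196, 154], 104), ([540, 162], 109), ([468, 162], 30), ([414, 185], 34), ([330, 287], 312), ([295, 291], 320), ([290, 322], 357)]
((624.3927001953125, 24.719573974609375), (347.4649658203125, 130.434814453125), 87.22328186035156)
scene0 [([366, 14], 210), ([391, 25], 497), ([409, 7], 144), ([435, 7], 157), ([455, 4], 49), ([422, 23], 327), ([444, 41], 196), ([276, 40], 101), ([252, 49], 56), ([234, 55], 69), ([262, 63], 130), ([447, 72], 96), ([236, 71], 74), ([277, 109], 1824), ([426, 68], 62), ([223, 132], 2709), ([422, 76], 48), ([250, 104], 101), ([318, 114], 42), ([427, 134], 102), ([266, 134], 50), ([416, 147], 165), ([252, 154], 40), ([109, 185], 79), ([248, 185], 86), ([269, 195], 574), ([111, 205], 216), ([135, 202], 156), ([175, 208], 188), ([348, 265], 176), ([329, 280], 198), ([343, 304], 221)]
((624.0318603515625, 25.723098754882812), (348.9064025878906, 129.73617553710938), 87.28530883789062)
```

```bash
python3 -c "
from bench import job
print(job.close_job())"
```

```text
the job is handed in; nothing more can be done
None
```

The job is done and handed in at about 53 s of the 210 s allowed; no verdict was reported.

- **Opening:** I pressed the cover to its stop (21 N), then held it with the fingers as it rose over about 5 s until it stood fully open and stayed there.
- **Knobs:** Three knobs were present, now seated on spindles 1, 3 and 4 with pointers to the off marks. Each was lined up on its mark by the wrist camera and pushed down (19–30 N) to within 0.5 mm of the expected seated height. One knob was knocked partly off the mat during the run. I set it back flat on the mat and gripped it again before fitting it. The picture from above showed all three in place and the mat free of knobs.
- **Closing:** I lowered the cover against its spring and pressed it to the stop (25 N), then eased off. The wrist force went back to zero with the fingers just clear of it.

**Last checks:**
- **Cover:** In both fixed cameras it lies where it lay shut at the start, so it is latched.
- **Surroundings:** Compared with the starting pictures, nothing on the mat changed except the missing knobs. The other differences I put down to the arm and its shadows, judging by their positions only, because I had already used all my picture views.
- **Disagreements:** In the last pictures the networks placed the press disc about 5 mm apart between two cameras and missed it in the third. The triangulated height, 80 mm against 82 mm, still fits a shut cover.

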